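# Deburr the sawn bars on the shaker table

### The arm

A 6-joint arm with a two-finger parallel gripper is mounted at the origin on a cart in front of the work surface, level with it; the furniture and walls round the work are solid. World frame = base frame: x ahead of the robot, y to its left, z up, the work surface at z = 0. Lengths are in mm, angles in rad, forces in N, time in s.
With the tool pointing down it reaches from about 250 to 725 mm from the base axis. Payload 4 kg.
Tool frame: the origin (TCP) lies between the finger pads; the fingertips stand 8 mm ahead of it and the grasp point (between the pads) lies 11 mm behind it; z points along the fingers, y is the direction in which the jaws open and shut (so a half turn about z gives the same grasp; the last joint's range is limited). The gripper opens to 85 mm and grips with 20 to 120 N. Pads are 22 mm wide; open, the fingers measure 114 mm over their backs; the gripper's body (76 mm by 85 mm) begins 54 mm behind the grasp point. The pads swing forward as they close: fully open they stand 13 mm farther back than shut.
Start: joints at [1.268, 0.241, 0.005, 1.335, 0, 1.571], TCP at [149.095, 477.253, 239.306] pointing down, gripper open.
Joint ranges: [-2.72, 2.72], [-1.05, 1.87], [-1.09, 1.28], [-1.99, 2.15], [-1.42, 1.44], [-3.14, 3.14]. Speed limits (rad/s): [2.79, 2.79, 3.14, 3.14, 3.14, 3.14].

### API

Orientations are given as a unit quaternion [w, x, y, z].
In Python, from cell import state, get_image, job_done gives the robot as it stands.
- The arm moves only by the shell command python3 -m inch 'ROWS' [OPENING] [FORCE]. ROWS is JSON, a list of rows, each a list of 2 entries, a list of its own where there are three numbers: the shift along the tool's x, y, z in mm, then the turn about the tool's z in rad. In form: [[[tx, ty, tz], spin], ...]. A call has 1 to 20 rows; each row is the pose to reach, as a shift and turn from the pose commanded when the call began, along the tool's axes at that moment; what a row does not reach only later rows make up. A row lasts 1/12 s, in which the tool goes at most 41.7 mm and 7.16 degrees, less where a joint would pass 70% of its speed; a pose out of reach is approached as far as the arm can. A call with a gripper value outside its range is refused whole. OPENING is the opening, from 0 (shut) to 1 (fully open), set as the call begins (- or left out, the last holds). The fingers move at their own pace and stop on an object; FORCE is the grip in N (left out, the last holds). Time passes only in rows, so rows that repeat a pose let the fingers close. It gives the time, the measured TCP pose, the force and the opening at its end, in the units of the state.
- state(): the state, without advancing time (a new reading comes with each control period).
- get_image(name): name is "side" or "top"; returns a dict with "frame" (480x640x3 uint8, red, green, blue), "z_map" (480x640 float32, mm along the optical axis (not along the pixel's ray), 0 where there is no reading), "fx", "fy", "cx", "cy" (pixels), "R" (3x3) and "t" (3): a world point X has camera coordinates R X + t. Camera axes: x right, y down, z forward; pixel columns grow to the right and rows downward; lengths in mm; the calibration is good to about 2 mm. A picture is of the moment at which its call begins.
- job_done(): hands the job in, once; it reports no verdict.
The state is a dict: "time_s": time; "q": joint angles; "qvel": joint speeds; "tau": joint torques, N m; "ee_pos": TCP position; "tcp_rot": TCP orientation; "force": force on the tool from outside, world axes, zero at the start; "ft_torque": the same for the moment, N m; "gripper_width": opening from 0.0 (shut) to 1.0 (fully open).
Only numpy, scipy, OpenCV 4.12 (cv2) and the standard library are available. Lean on these libraries where they do the work, as an engineer would, in place of code of your own. Each camera call takes 0.05 s, during which the arm holds its last target.

### The job

Run the sawn copper bars through the bench shaker: first turn the isolator's handle anticlockwise from on to off, then lay every copper bar flat on the floor of the sliding tray, side by side, and push the tray fully home so that its forked ears pass round the two studs. Only then screw both knurled nuts down clockwise until they stop tight, and at the end turn the isolator clockwise fully back on. A bar may get knocked aside while you work: put it (back) in the tray.

Things in the scene. Friction and masses are not known exactly. Their poses are not given: they have to be found in the camera images.
- handle (a joint): Isolator handle angle, rad: 0 on, 1.4 off; it grows anticlockwise seen from above, so clockwise is on. A spring snaps it to the nearer end past the middle (0.7); about 0.12 N m to turn. It starts on.
- handle_mid (a point): Isolator's bar handle, black, on top of a grey box 76 x 76 x 48 mm standing right of the shaker. The bar is 14 mm wide and 58 mm long along the point's own x axis (which turns with it; it reaches 33 mm to +x, 25 mm to -x), 32 mm tall; this point lies on the vertical turning axis 22 mm above the handle's underside and 14 mm below the bar's top, about 74 mm above the desk. z is up.
- shaker: Bench shaker, fixed to the desk: grey base with an aluminium table plate 175 x 186 mm, top 60 mm above the desk. Origin at desk height in its middle; x points away from the operator along the tray's slide, y to the left, z up. The studs stand at (50, 45) and (50, -45) mm in this frame.
- tray_part (a joint): How far the sliding tray is pulled out towards the operator (along the shaker's -x), m: 0 fully home against its stop; starts 0.032 to 0.055 out. Friction about 6 N; it stays where it is left.
- tray_floor (a point): Middle of the tray's inner floor (upper face of the floor), moving with the tray; axes as the shaker's. The open tray is 102 mm (x) by 168 mm (y) inside, walls 4 mm thick, rising 17 mm above this point. Three bars fit side by side lengthwise along x, 50 mm apart in y.
- tray_front (a point): Front face of the tray's lip (60 mm wide along y, 3 mm thick plate that stands out 13 mm in front of the tray's front wall, its underside 19 mm and its top 22 mm above the tray's underside). The point is in the middle of the lip's front edge; the tray can be pushed home along the shaker's +x on this edge or on the front wall beside it, whose face is 13 mm behind this point.
- nut0 (a joint): Turn angle of the knurled nut on the left stud (seen from the robot), rad, 0 at the top of its travel, growing as it is turned clockwise seen from above; it sinks 1 mm per rad and stops hard, tight, at 6.0. It starts 3.5 to 5.5 rad short of tight. Friction 0.06 N m; it stays where it is left.
- nut1 (a joint): Turn angle of the knurled nut on the right stud (seen from the robot), rad, 0 at the top of its travel, growing as it is turned clockwise seen from above; it sinks 1 mm per rad and stops hard, tight, at 6.0. It starts 3.5 to 5.5 rad short of tight. Friction 0.06 N m; it stays where it is left.
- nut0_mid (a point): Middle of knurled brass nut 0: upright cylinder 33 mm across and 30 mm high on a thin 37 mm washer, on a vertical stud (the turning axis, 8 mm thick, ending at most 13 mm above the nut's top); this point lies on the axis, 18 mm above the nut's underside and 12 mm below its top, and sinks with the nut. The washer's underside is at least 21 mm below this point. Nut axes stand 90 mm apart. z is up; the point turns with the nut.
- nut1_mid (a point): Middle of knurled brass nut 1: upright cylinder 33 mm across and 30 mm high on a thin 37 mm washer, on a vertical stud (the turning axis, 8 mm thick, ending at most 13 mm above the nut's top); this point lies on the axis, 18 mm above the nut's underside and 12 mm below its top, and sinks with the nut. The washer's underside is at least 21 mm below this point. Nut axes stand 90 mm apart. z is up; the point turns with the nut.
- bar0_mid (a point): Centre of copper bar 0 (may be absent: None), 76 x 24 x 14 mm, lying flat on the desk behind the shaker at first, about 0.2 kg; its long side is the local y axis, its 24 mm width local x; the point is 7 mm above its underside.
- bar1_mid (a point): Centre of copper bar 1 (may be absent: None), 76 x 24 x 14 mm, lying flat on the desk behind the shaker at first, about 0.2 kg; its long side is the local y axis, its 24 mm width local x; the point is 7 mm above its underside.
- bar2_mid (a point): Centre of copper bar 2 (may be absent: None), 76 x 24 x 14 mm, lying flat on the desk behind the shaker at first, about 0.2 kg; its long side is the local y axis, its 24 mm width local x; the point is 7 mm above its underside.

How it is judged:
By the outcome, as a careful person would: the job done as asked, in the order asked, and still so for the second after the job is handed in, with the robot touching nothing.
Of bar0, bar1, bar2 only 2 to 3 are there at a start; the rules pass over those that are not, and their reading is None.
At some moment in a run one of bar0, bar1, bar2 may be knocked a few centimetres aside while the robot is not near it.
It also fails if it takes over 208 s, if anything falls off the work surface, if the arm or the gripper's body presses on something with over 40 N, if the wrist force passes 120 N, or if a joint passes its speed limit or range.

## Working session

There is one attempt and no reset: what is moved stays moved. The work goes in short steps, Python scripts to look and compute and a shell command to move; the robot and the scene stay as the last step left them, time stands still between calls to the robot, and variables do not carry over. Pictures are saved under pics/ and viewed, and the job is handed in when it is done.

```bash
ls; mkdir -p pics
cat > h.py <<'E'
import numpy as np, cv2
from cell import state, get_image, job_done
def px(im,u,v,z=None):
    """pixel -> world, using depth, or the plane height z"""
    R=np.array(im['R']);t=np.array(im['t'])
    d=np.array([(u-im['cx'])/im['fx'],(v-im['cy'])/im['fy'],1.0])
    if z is None:
        p=d*im['z_map'][int(round(v)),int(round(u))]
        return R.T@(p-t)
    c=-R.T@t; w=R.T@d
    return c+w*(z-c[2])/w[2]
def proj(im,X):
    p=np.array(im['R'])@np.array(X,float)+np.array(im['t'])
    return np.array([im['fx']*p[0]/p[2]+im['cx'],im['fy']*p[1]/p[2]+im['cy']])
def save(im,name,crop=None,s=1):
    f=im['frame'][:,:,::-1]
    if crop: f=f[crop[1]:crop[3],crop[0]:crop[2]]
    if s!=1: f=cv2.resize(f,None,fx=s,fy=s,interpolation=cv2.INTER_CUBIC)
    cv2.imwrite('pics/'+name+'.png',f)
def wmap(im):
    R=np.array(im['R']);t=np.array(im['t'])
    v,u=np.mgrid[0:480,0:640]; z=im['z_map']
    P=np.stack([(u-im['cx'])/im['fx']*z,(v-im['cy'])/im['fy']*z,z],-1)
    W=(P-t)@R
    W[z==0]=np.nan
    return W
E
python3 - <<'E'
from h import *
import pickle
for n in ('top','side'):
    im=get_image(n); save(im,n+'0'); pickle.dump(im,open(n+'0.pkl','wb'))
    print(n,np.round(im['R'],3),np.round(-np.array(im['R']).T@im['t'],0),im['fx'])
print(state())
E
```

```text
pics
top [[-0.029 -0.999  0.031]
 [-0.994  0.025 -0.105]
 [ 0.104 -0.034 -0.994]] [ 394. -245. 1111.] 602.1242798282616
side [[ 0.652 -0.758 -0.01 ]
 [-0.6   -0.508 -0.618]
 [ 0.463  0.409 -0.786]] [ 101. -615.  733.] 435.6155496834364
{'time_s': 0.1, 'q': array([1.26798569e+00, 2.41362837e-01, 3.86602462e-03, 1.33520251e+00,
       4.92841318e-06, 1.57079300e+00]), 'qvel': array([ 0.0020892 , -0.00336894,  0.00315239, -0.00222685,  0.0026202 ,
        0.00100454]), 'tau': array([-3.22868618e-04, -3.73138261e+01,  2.53009593e+01,  1.08731873e-02,
       -7.07373692e-05, -1.33070429e-05]), 'ee_pos': array([148.93716644, 476.72811108, 238.49208068]), 'tcp_rot': array([-1.45949497e-04,  1.50825811e-01,  9.88559897e-01, -9.40239916e-04]), 'force': array([-1.16142498,  0.24377785, -0.30496953]), 'ft_torque': array([-0.05234963,  0.02536694, -0.00866706]), 'gripper_width': 1.002259311558464}
```

View pics/top0.png

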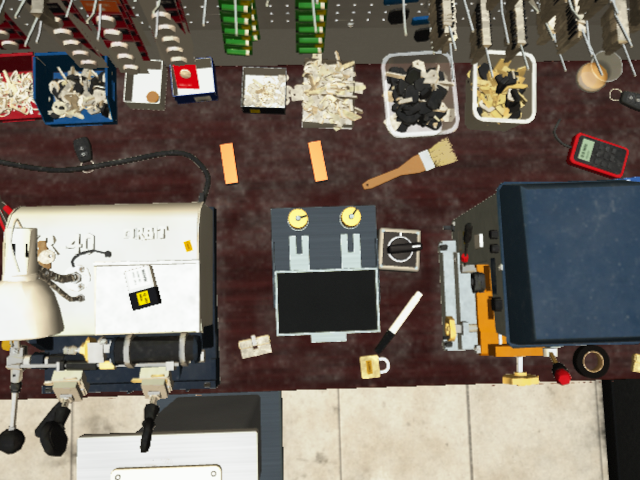

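View pics/side0.png

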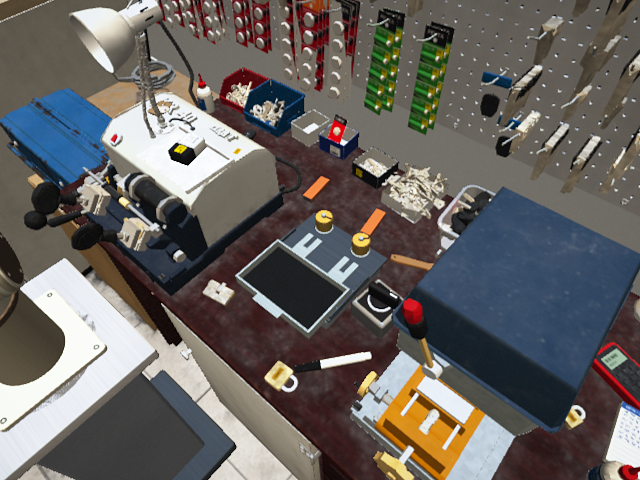

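Both views show two copper bars behind the shaker at top px (229,163) and (318,161). The nuts are at (298,217) and (350,216), the isolator at (400,249), and the tray is pulled out. Next I'll measure these.

Run:
```python
from h import *
import pickle
im=pickle.load(open('top0.pkl','rb')); W=wmap(im)
save(im,'top0c',(200,130,440,350),3.3)
im2=pickle.load(open('side0.pkl','rb'))
save(im2,'side0c',(220,160,440,330),3.6)
f=im['frame'].astype(int)
m=((f[...,0]>200)&(f[...,1]>100)&(f[...,1]<190)&(f[...,2]<130)).astype(np.uint8)
n,l,st,c=cv2.connectedComponentsWithStats(m)
for i in range(1,n):
    if st[i,4]>150:
        r=cv2.minAreaRect(np.argwhere(l==i)[:,::-1].astype(np.float32))
        P=W[l==i]; print(c[i],st[i],np.nanmedian(P,0).round(1))
        Q=np.array([px(im,*p,14)[:2] for p in cv2.boxPoints(r)]); 
        print(Q.round(1), Q.mean(0), [np.linalg.norm(Q[k]-Q[k-1]).round(1) for k in range(4)])
# heights grid
for name,p in dict(plate=(325,240),nutL=(293,219),nutR=(345,219),tray=(328,300),iso=(385,262),handle=(400,249),lip=(328,338)).items():
    print(name,px(im,*p).round(1))
```

```text
[593.88622754  74.73053892] [581  65  23  24 167] [ 783.5 -800.5   40.1]
[[ 802.7 -787.6]
 [ 819.5 -813.4]
 [ 778.3 -837.8]
 [ 761.7 -812. ]] [ 790.56037025 -812.69033626] [np.float64(47.7), np.float64(30.8), np.float64(47.8), np.float64(30.7)]
[485.53566434 322.86293706] [477 291  22  63 715] [ 330.2 -556.4   83. ]
[[ 385.9 -562.5]
 [ 388.7 -594.6]
 [ 277.9 -601. ]
 [ 275.4 -569.3]] [ 331.98134749 -581.86943253] [np.float64(110.8), np.float64(32.2), np.float64(110.9), np.float64(31.9)]
[517.33519553 351.29608939] [496 347  47  10 358] [ 289.5 -591.2  131.2]
[[ 271.2 -594.1]
 [ 286.9 -595.5]
 [ 281.6 -680. ]
 [ 265.8 -678.4]] [ 276.3635996  -637.00742208] [np.float64(84.5), np.float64(15.8), np.float64(84.7), np.float64(15.8)]
plate [ 484.7 -289.1   60.2]
nutL [ 518.4 -234.4   99.6]
nutR [ 515.6 -322.1  104.2]
tray [ 380.2 -291.    64.7]
iso [ 443.9 -394.9   48.1]
handle [ 463.7 -416.2   86.3]
lip [ 316.9 -288.3   84.3]
```

View pics/top0c.png

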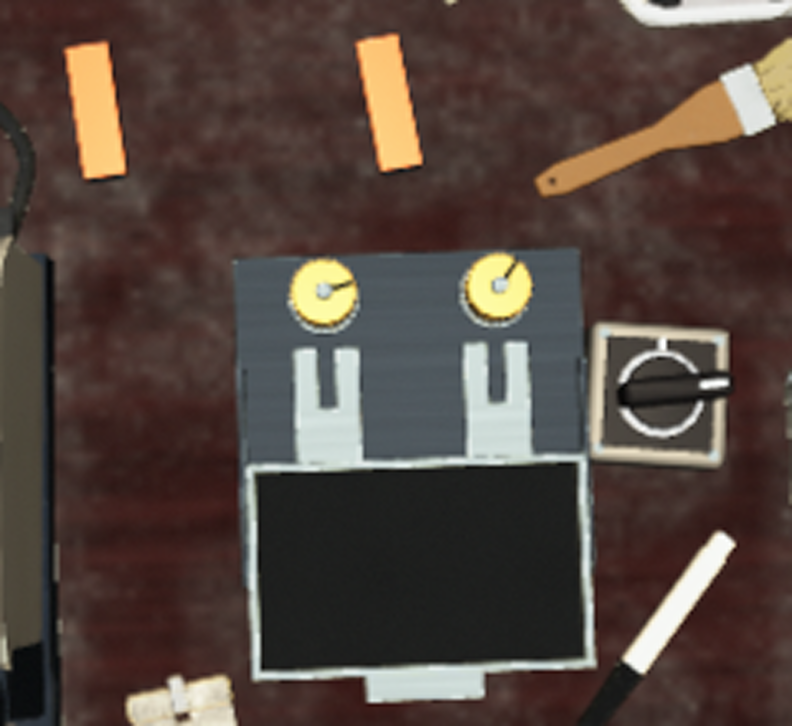

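View pics/side0c.png

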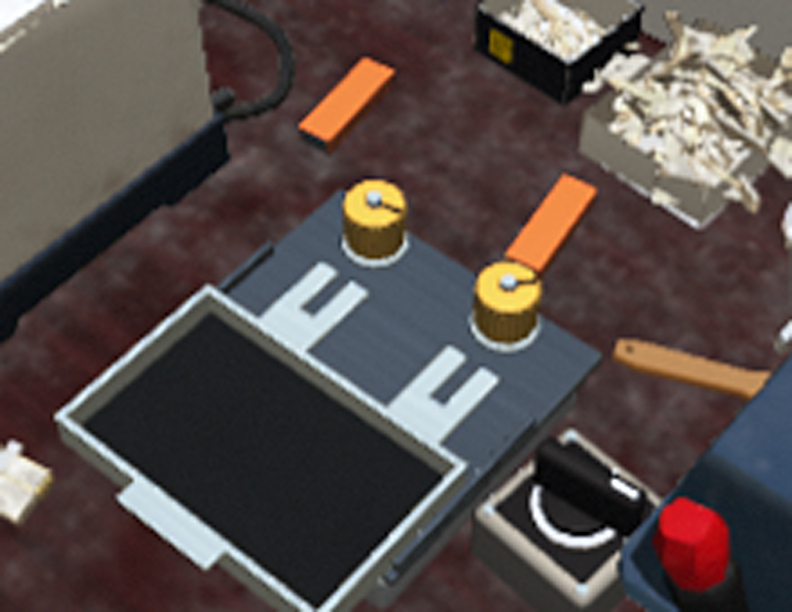

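```bash
cat > meas.py <<'E'
from h import *
def bars(im,zt=14,box=None):
    f=im['frame']; hsv=cv2.cvtColor(f,cv2.COLOR_RGB2HSV)
    m=((hsv[...,0]>=5)&(hsv[...,0]<=17)&(hsv[...,1]>100)&(hsv[...,2]>150)).astype(np.uint8)
    n,l,st,c=cv2.connectedComponentsWithStats(m); W=wmap(im); out=[]
    for i in range(1,n):
        if st[i,4]>150 and 200<c[i][0]<470:
            P=W[l==i]; z=np.nanmedian(P[:,2])
            r=cv2.minAreaRect(np.argwhere(l==i)[:,::-1].astype(np.float32))
            Q=np.array([px(im,*p,z if zt is None else zt)[:2] for p in cv2.boxPoints(r)])
            e=[Q[1]-Q[0],Q[2]-Q[1]]; L=[np.linalg.norm(x) for x in e]
            a=e[int(np.argmax(L))]; ang=np.arctan2(a[1],a[0]); ang=(ang+np.pi/2)%np.pi-np.pi/2
            print('bar px',c[i].round(),'ctr',np.nanmean(P[:,:2],0).round(1),Q.mean(0).round(1),'z',z.round(1),'LxW',np.round(sorted(L),1),'ang from x',ang.round(3))
E
python3 - <<'E'
from meas import *
import pickle
for n in ('top','side'):
    im=pickle.load(open(n+'0.pkl','rb')); W=wmap(im); print(n)
    bars(im)
    X,Y,Z=W[...,0],W[...,1],W[...,2]
    hsv=cv2.cvtColor(im['frame'],cv2.COLOR_RGB2HSV)
    for nm,y0 in (('nut0',-235),('nut1',-322)):
        m=(abs(X-515)<28)&(abs(Y-y0)<28)&(Z>85)
        zt=np.nanpercentile(Z[m],[50,80,90,99]); print(nm,zt.round(1),m.sum())
        k=m&(abs(Z-np.median(Z[m]))<3); P=W[k]
        (c,r)=cv2.minEnclosingCircle(P[:,:2].astype(np.float32)); print(P.mean(0).round(1),np.round(c,1),round(r,1))
    m=(abs(X-463)<45)&(abs(Y+416)<45)&(Z>78)&(Z<95); P=W[m]
    r=cv2.minAreaRect(P[:,:2].astype(np.float32)); print('handle',r,np.median(P[:,2]),m.sum(),cv2.boxPoints(r).round(1))
    m=(abs(X-463)<55)&(abs(Y+416)<55)&(Z>42)&(Z<52); P=W[m]
    r=cv2.minAreaRect(P[:,:2].astype(np.float32)); print('iso',r,np.median(P[:,2]))
    m=(abs(X-380)<120)&(abs(Y+290)<120)&(Z>76)&(Z<88)&(X<480)&(Y>-380); P=W[m]
    r=cv2.minAreaRect(P[:,:2].astype(np.float32)); print('tray',r,np.median(P[:,2]),cv2.boxPoints(r).round(1))
    m=(abs(X-480)<150)&(abs(Y+290)<100)&(Z>57)&(Z<63)&(X>420); P=W[m]
    r=cv2.minAreaRect(P[:,:2].astype(np.float32)); print('plate',r,cv2.boxPoints(r).round(1))
    # right box obstacle
    m=(X>300)&(X<560)&(Y<-445)&(Y>-560)&(Z>30)
    for a,b in ((-470,-445),(-490,-470),(-510,-490),(-530,-510),(-560,-530)):
        k=m&(Y>a)&(Y<b); print(a,b,k.sum(), (np.nanmin(X[k]),np.nanmax(X[k]),np.nanmax(Z[k])) if k.any() else '')
E
```

```text
top
bar px [317. 158.] ctr [ 642.3 -281. ] [ 637.2 -280.9] z 12.4 LxW [24.9 76.6] ang from x 0.158
bar px [227. 158.] ctr [ 646.6 -114.6] [ 636.3 -117. ] z 13.0 LxW [24.8 76.3] ang from x 0.125
bar px [397. 172.] ctr [ 612.8 -429.8] [ 609.3 -419.7] z 10.2 LxW [ 31.8 119.3] ang from x -1.211
nut0 [101.8 103.6 104.6 109.2] 321
[ 519.2 -242.9  101.9] [ 519.3 -242.7] 16.8
nut1 [102.5 104.5 105.8 109.1] 324
[ 520.1 -332.5  102.6] [ 519.9 -332.6] 17.0
handle ((455.8687744140625, -407.5668640136719), (33.323219299316406, 95.64144897460938), 29.25228500366211) 86.63872280483035 296 [[ 418.  -374. ]
 [ 464.7 -457.4]
 [ 493.8 -441.1]
 [ 447.  -357.7]]
iso ((465.79766845703125, -422.296142578125), (74.48086547851562, 75.75798797607422), 86.642578125) 46.96538254961196
tray ((371.67523193359375, -289.114501953125), (122.9478759765625, 176.0824737548828), 0.4633732736110687) 81.4282486315351 [[ 309.5 -201.6]
 [ 310.9 -377.7]
 [ 433.9 -376.7]
 [ 432.4 -200.6]]
plate ((482.3243408203125, -287.9752197265625), (124.77299499511719, 185.82887268066406), 0.2342434972524643) [[ 419.6 -195.3]
 [ 420.3 -38
[... 1763 characters left out ...]
03125, -286.1265563964844), (124.57523345947266, 187.89854431152344), 0.6046062111854553) [[ 419.2 -192.8]
 [ 421.2 -380.7]
 [ 545.8 -379.4]
 [ 543.8 -191.5]]
-470 -445 285 (np.float64(424.4475045124393), np.float64(501.368492603304), np.float64(92.62321427643928))
-490 -470 17 (np.float64(308.0409796686543), np.float64(312.7884543000351), np.float64(80.18437698181125))
-510 -490 636 (np.float64(300.4553000309305), np.float64(422.8711178717019), np.float64(322.4165116744426))
-530 -510 1362 (np.float64(300.03167338438124), np.float64(527.6953936447059), np.float64(376.4132671450681))
-560 -530 5969 (np.float64(300.04651068762234), np.float64(518.0899821934651), np.float64(378.5985656493688))
```

Run:
```python
from h import *
import pickle
P=np.vstack([wmap(pickle.load(open(n+'0.pkl','rb'))).reshape(-1,3) for n in ('top','side')])
print('x\\y   ',[y for y in range(500,-600,-50)])
for x in range(750,50,-50):
    r=[]
    for y in range(500,-600,-50):
        k=(abs(P[:,0]-x)<25)&(abs(P[:,1]-y)<25); r.append(int(np.nanmax(P[k,2])) if k.sum()>3 else -99)
    print(x,' '.join('%4d'%v for v in r))
for n in ('top','side'):
    im=pickle.load(open(n+'0.pkl','rb')); W=wmap(im); X,Y,Z=W[...,0],W[...,1],W[...,2]
    m=(abs(X-467)<22)&(Y<-380)&(Y>-465)&(Z>80)&(Z<93); Q=W[m][:,:2]
    r=cv2.minAreaRect(Q.astype(np.float32)); print(r,Q.mean(0),cv2.boxPoints(r).round(1)); print(np.median(W[m][:,2]))
```

```text
x\y    [500, 450, 400, 350, 300, 250, 200, 150, 100, 50, 0, -50, -100, -150, -200, -250, -300, -350, -400, -450, -500, -550]
750  148  233  243  242   68   36   77  307  445  450  449  368  449  443  454  377  184   51  345  437  505  507
700  -99   11   15  112   89   33   49   35  448  461  467  370  542  457  464  535   64   56  112  454  459  518
650  -99  -99  -99   90   88   12   14   18   14   15   17   15   19   19    6   19   18    6   76   77   75   70
600  -99  -99  -99  -99    8    5    5    6    5    6    6   38   19   17    5   17   18   15   16   16   16    5
550  -99  -99  -99  -99   16    4  184  184  185  185  184  185  184    7   64  107  105  107   64    5  337  350
500  -99  -99  -99  -99   12  -99  205  211  428  442  209  212  209    5   73  111  108  111   70   81  353  371
450   -6  -99  -99  -99    4  -99  206  214  433  449  231  228  215    5   87   87   87   86   92   93  355  374
400    1    2    1  -99  -99  -99  207  203  446  445  231  230  216    5   87   71   71   87   85   36  357  376
350   -4   -3   -4    6   28   89  201  406  448  449  229  208
[... 357 characters left out ...]
    3    5    3    4    5    3    3
150  -99  -99  -99  -99 -751   65   71  190  181    5  190    6    5    6 -654 -749 -748  -99  -99  -99  -99  -99
100 -746 -749 -748 -748 -750 -748 -658    7   18  235  251  257   18    6 -655 -744 -748 -744 -746 -750 -747 -748
((466.4973449707031, -426.1097717285156), (14.129109382629395, 58.14146423339844), 4.337818145751953) [ 466.11740808 -425.49813001] [[ 457.3 -397.7]
 [ 461.7 -455.6]
 [ 475.7 -454.6]
 [ 471.3 -396.6]]
86.93413908315661
((465.5738525390625, -424.4736022949219), (15.037287712097168, 58.22236251831055), 4.124197959899902) [ 463.84837576 -426.07603208] [[ 456.  -396. ]
 [ 460.2 -454.1]
 [ 475.2 -453. ]
 [ 471.  -394.9]]
89.0171653477581
```

Both cameras agree to about 2 mm. The handle axis is near (465.7, -421.5), the nuts are at (518.5, -242.6) and (519.5, -332.5), and the bars at about (636, -116) and (637, -281). The lamp reaches about 450 mm, so I'll lift before swinging across.

```bash
cat > to.py <<'E'
import sys
from h import *
from scipy.spatial.transform import Rotation as Ro
s=state(); w,x,y,z=s['tcp_rot']; R=Ro.from_quat([x,y,z,w]).as_matrix()
phi=np.arctan2(R[1,1],R[0,1])
print('t',round(s['time_s'],2),'pos',s['ee_pos'].round(1),'phi',phi.round(3),'q',s['q'].round(2),'F',s['force'].round(1),'M',s['ft_torque'].round(2),'w',round(s['gripper_width'],3),'tilt',R[2,2].round(4))
a=[float(v) for v in sys.argv[1:]]
for i in range(0,len(a),4):
    d=R.T@(np.array(a[i:i+3])-s['ee_pos']); sp=phi-a[i+3]; sp=(sp+np.pi)%(2*np.pi)-np.pi
    print(a[i:i+4],'->',d.round(1).tolist(),'spin',sp.round(3),'/ half-turn',(sp-np.sign(sp)*np.pi).round(3))
E
python3 -m inch '[[[0,0,-200],0],[[0,0,-200],0],[[0,0,-200],0],[[0,0,-200],0],[[0,0,-270],0],[[0,0,-270],0],[[0,0,-270],0],[[0,0,-270],0]]' 0.5 30; python3 to.py 280 0 510 0.6 400 -330 400 0.075 465.7 -421.5 200 0.075
```

```text
time_s: 0.77
ee_pos: [149.3, 477.8, 514.0]
tcp_rot: [0.001, 0.151, 0.989, 0.004]
force: [0.6, 0.0, 0.4]
gripper_width: 0.499
t 0.77 pos [149.3 477.8 514. ] phi 1.268 q [1.27 0.34 0.87 2.09 0.   1.57] F [0.6 0.  0.4] M [ 0.06 -0.01 -0.  ] w 0.499 tilt -1.0
[280.0, 0.0, 510.0, 0.6] -> [-267.3, -417.0, 0.2] spin 0.668 / half-turn -2.474
[400.0, -330.0, 400.0, 0.075] -> [-480.2, -697.2, 107.7] spin 1.193 / half-turn -1.949
[465.7, -421.5, 200.0, 0.075] -> [-570.2, -766.8, 307.1] spin 1.193 / half-turn -1.949
```

```bash
python3 -m inch '[[[-130,-200,10],0.3],[[-130,-200,10],0.3],[[-130,-200,10],0.3],[[-130,-200,10],0.3],[[-130,-200,10],0.3],[[-130,-200,10],0.3],[[-130,-200,10],0.3]]'; python3 to.py 300 0 490 0.6 400 -330 400 0.075 465.7 -421.5 200 0.075
```

```text
time_s: 1.35
ee_pos: [213.5, 242.9, 499.4]
tcp_rot: [0.001, 0.3, 0.954, -0.0]
force: [-0.1, 0.4, -0.1]
gripper_width: 0.504
t 1.35 pos [213.5 242.9 499.4] phi 0.962 q [ 0.85 -0.07  0.34  1.98 -0.    1.46] F [-0.1  0.4 -0.1] M [ 0.05 -0.08  0.02] w 0.504 tilt -1.0
[300.0, 0.0, 490.0, 0.6] -> [-209.8, -149.9, 9.8] spin 0.362 / half-turn -2.779
[400.0, -330.0, 400.0, 0.075] -> [-480.3, -363.5, 100.3] spin 0.887 / half-turn -2.254
[465.7, -421.5, 200.0, 0.075] -> [-586.1, -401.0, 300.5] spin 0.887 / half-turn -2.254
```

```bash
python3 -m inch '[[[-210,-150,5],0.36],[[-210,-150,5],0.36],[[-210,-150,5],0.36],[[-210,-150,5],0.36],[[-210,-150,5],0.36],[[-210,-150,5],0.36],[[-210,-150,5],0.36],[[-480,-364,100],0.89],[[-480,-364,100],0.89],[[-480,-364,100],0.89],[[-480,-364,100],0.89],[[-480,-364,100],0.89],[[-480,-364,100],0.89],[[-480,-364,100],0.89],[[-480,-364,100],0.89],[[-480,-364,100],0.89],[[-480,-364,100],0.89],[[-480,-364,100],0.89]]'; python3 to.py 465.7 -421.5 150 0.075 465.7 -421.5 65 0.075
```

```text
time_s: 2.85
ee_pos: [402.4, -324.9, 396.3]
tcp_rot: [-0.003, 0.68, 0.734, -0.0]
force: [0.3, 0.5, -0.5]
gripper_width: 0.503
t 2.85 pos [ 402.4 -324.9  396.3] phi 0.076 q [-0.68  0.28  0.46  1.76  0.    0.82] F [ 0.3  0.5 -0.5] M [-0.01  0.01  0.03] w 0.503 tilt -1.0
[465.7, -421.5, 150.0, 0.075] -> [-102.2, 56.7, 245.7] spin 0.001 / half-turn -3.14
[465.7, -421.5, 65.0, 0.075] -> [-102.6, 57.0, 330.7] spin 0.001 / half-turn -3.14
```

```bash
python3 -m inch '[[[-102,57,246],0],[[-102,57,246],0],[[-102,57,246],0],[[-102,57,246],0],[[-102,57,246],0],[[-102,57,246],0],[[-102,57,246],0],[[-102,57,246],0],[[-102,57,246],0],[[-102,57,246],0]]' 0.5 30; python3 to.py 465.7 -421.5 65 0.075
python3 - <<'E'
from h import *
im=get_image('top'); save(im,'t1',(320,180,480,320),4)
im=get_image('side'); save(im,'s1',(300,180,500,340),4)
E
```

```text
time_s: 3.68
ee_pos: [468.1, -421.0, 155.7]
tcp_rot: [0.001, 0.679, 0.735, 0.0]
force: [-0.3, 0.7, 0.6]
gripper_width: 0.499
t 3.68 pos [ 468.1 -421.   155.7] phi 0.079 q [-0.73  0.54  0.23  1.26  0.    0.76] F [-0.3  0.7  0.6] M [-0.01 -0.03  0.01] w 0.499 tilt -1.0
[465.7, -421.5, 65.0, 0.075] -> [-0.1, -2.6, 90.7] spin 0.004 / half-turn -3.137
```

View pics/s1.png

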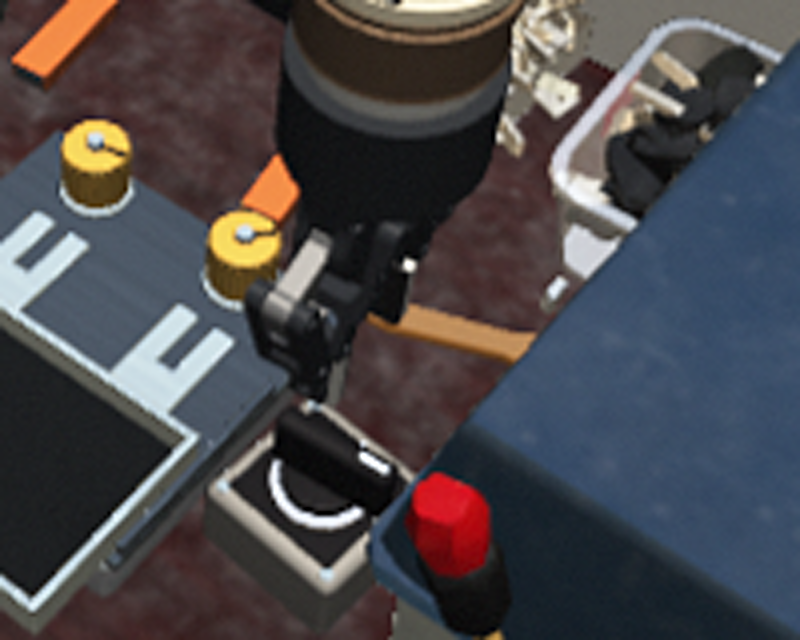

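The gripper is lined up above the handle (crop px 330,460), so I'll descend and grip.

```bash
python3 -m inch '[[[0,-2,40],0],[[0,-2,60],0],[[0,-2,80],0],[[0,-2,90],0],[[0,-2,90],0],[[0,-2,90],0],[[0,-2,90],0]]'; python3 to.py 465.7 -421.5 65 0.075
```

```text
time_s: 4.37
ee_pos: [466.5, -422.8, 65.7]
tcp_rot: [0.002, 0.679, 0.734, 0.0]
force: [-0.2, -0.6, -0.6]
gripper_width: 0.499
t 4.37 pos [ 466.5 -422.8   65.7] phi 0.078 q [-0.74  0.61  0.1   1.06 -0.    0.76] F [-0.2 -0.6 -0.6] M [-0.    0.02  0.01] w 0.499 tilt -1.0
[465.7, -421.5, 65.0, 0.075] -> [1.3, -0.7, 0.7] spin 0.003 / half-turn -3.139
```

```bash
python3 -m inch '[[[1,-1,1],0],[[1,-1,1],0],[[1,-1,1],0],[[1,-1,1],0],[[1,-1,1],0],[[1,-1,1],0],[[1,-1,1],0],[[1,-1,1],0]]' 0 30; python3 to.py
```

```text
time_s: 5.03
ee_pos: [466.0, -422.8, 65.9]
tcp_rot: [0.003, 0.679, 0.734, -0.0]
force: [-0.5, -0.3, 6.4]
gripper_width: 0.429
t 5.03 pos [ 466.  -422.8   65.9] phi 0.078 q [-0.74  0.61  0.1   1.06 -0.    0.76] F [-0.5 -0.3  6.4] M [-0.07  0.14 -0.04] w 0.429 tilt -1.0
```

```bash
python3 -m inch '[[[1,-1,1],0],[[1,-1,1],0],[[1,-1,1],0]]'
python3 - <<'E'
from h import *
im=get_image('side'); save(im,'s2',(330,220,450,320),6)
im=get_image('top'); save(im,'t2',(340,190,460,290),6)
E
```

```text
time_s: 5.28
ee_pos: [465.9, -422.7, 65.9]
tcp_rot: [0.005, 0.679, 0.734, -0.0]
force: [1.1, -1.4, 7.0]
gripper_width: 0.426
```

View pics/s2.png

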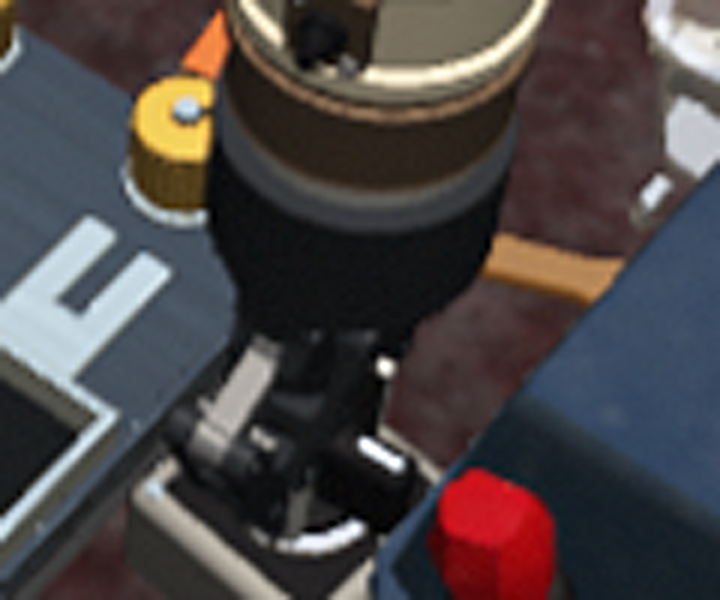

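View pics/t2.png

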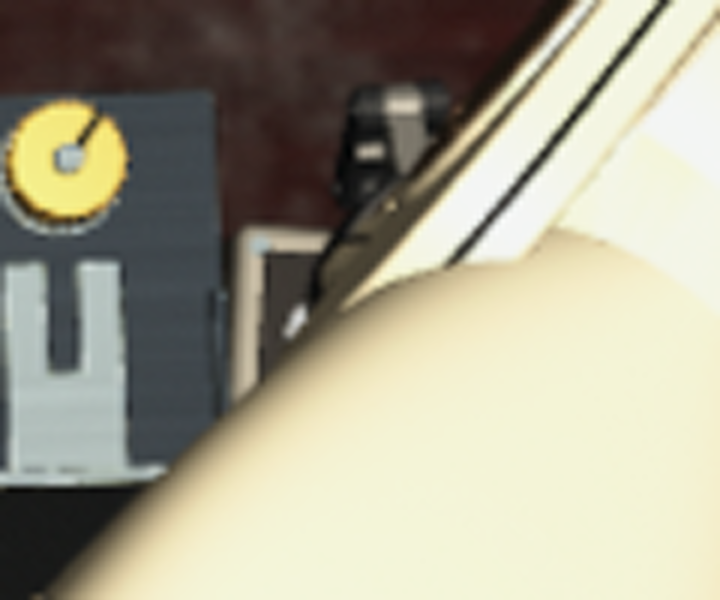

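The finger tips have landed on the handle's base disc, stopping at 0.43 open with 7 N upward. I'll open, rise 7 mm and close again.

```bash
python3 -m inch '[[[0,0,-3],0],[[0,0,-7],0],[[0,0,-7],0]]' 0.5; python3 -m inch '[[[0,0,0],0],[[0,0,0],0],[[0,0,0],0],[[0,0,0],0],[[0,0,0],0],[[0,0,0],0],[[0,0,0],0],[[0,0,0],0]]' 0 30;python3 to.py
```

```text
time_s: 5.63
ee_pos: [463.7, -420.4, 70.0]
tcp_rot: [0.001, 0.679, 0.734, 0.0]
force: [0.1, -0.7, -0.1]
gripper_width: 0.498
time_s: 6.3
ee_pos: [465.5, -419.8, 68.8]
tcp_rot: [0.002, 0.679, 0.735, 0.001]
force: [5.4, 1.8, 1.6]
gripper_width: 0.157
t 6.3 pos [ 465.5 -419.8   68.8] phi 0.079 q [-0.74  0.6   0.1   1.06  0.    0.76] F [5.4 1.8 1.6] M [ 0.21 -0.91 -0.11] w 0.157 tilt -1.0
```

Gripped at 13.3 mm, which matches the 14 mm bar. Now I'll turn it anticlockwise.

```bash
python3 -m inch '[[[0,0,0],-0.12],[[0,0,0],-0.24],[[0,0,0],-0.36],[[0,0,0],-0.48],[[0,0,0],-0.6],[[0,0,0],-0.7]]';python3 to.py; python3 -m inch '[[[0,0,0],-0.12],[[0,0,0],-0.24],[[0,0,0],-0.36],[[0,0,0],-0.48],[[0,0,0],-0.6],[[0,0,0],-0.7],[[0,0,0],-0.72],[[0,0,0],-0.72]]';python3 to.py
```

```text
time_s: 6.8
ee_pos: [464.4, -420.3, 68.8]
tcp_rot: [0.001, 0.383, 0.924, -0.0]
force: [1.1, 0.2, 2.4]
gripper_width: 0.156
t 6.8 pos [ 464.4 -420.3   68.8] phi 0.784 q [-0.74  0.6   0.1   1.06  0.    0.05] F [1.1 0.2 2.4] M [-0.17 -0.45 -0.  ] w 0.156 tilt -1.0
time_s: 7.47
ee_pos: [464.0, -421.4, 68.8]
tcp_rot: [0.001, 0.038, 0.999, -0.001]
force: [1.7, -3.7, 1.0]
gripper_width: 0.156
t 7.47 pos [ 464.  -421.4   68.8] phi 1.495 q [-0.74  0.6   0.1   1.06 -0.   -0.66] F [ 1.7 -3.7  1. ] M [-0.99 -0.53 -0.44] w 0.156 tilt -1.0
```

```bash
python3 -m inch '[[[0,0,0],0],[[0,0,0],0],[[0,0,-30],0],[[0,0,-70],0],[[0,0,-110],0],[[0,0,-110],0],[[0,0,-110],0]]' 0.5;python3 to.py 560 -280 180 1.57 400 -330 200 1.57
python3 - <<'E'
from meas import *
for n in('top','side'):
    im=get_image(n); save(im,'a3'+n); bars(im)
E
```

```text
time_s: 8.05
ee_pos: [464.3, -420.5, 181.3]
tcp_rot: [0.002, 0.037, 0.999, -0.001]
force: [-0.3, 0.4, -0.4]
gripper_width: 0.496
t 8.05 pos [ 464.3 -420.5  181.3] phi 1.498 q [-0.74  0.52  0.26  1.31  0.   -0.66] F [-0.3  0.4 -0.4] M [-0.01  0.02  0.03] w 0.496 tilt -1.0
[560.0, -280.0, 180.0, 1.57] -> [-85.2, 147.1, 1.2] spin -0.072 / half-turn 3.069
[400.0, -330.0, 200.0, 1.57] -> [70.7, 85.5, -19.2] spin -0.072 / half-turn 3.069
bar px [317. 161.] ctr [ 637.2 -281.2] [ 637.1 -281.1] z 13.1 LxW [24.5 76.2] ang from x 0.158
bar px [228. 163.] ctr [ 636.1 -116.7] [ 636.2 -116.8] z 13.4 LxW [24.5 76.1] ang from x 0.125
bar px [398. 172.] ctr [ 613.6 -431. ] [ 605.6 -421.7] z 10.3 LxW [ 29.4 118.1] ang from x -1.128
bar px [316. 187.] ctr [ 633.5 -117.2] [ 635.8 -115.6] z 16.3 LxW [26.6 83. ] ang from x 0.134
bar px [390. 435.] ctr [ 281.2 -570.5] [ 301.7 -564. ] z 84.9 LxW [21.  58.9] ang from x 1.291
bar px [427. 467.] ctr [ 280.9 -632.1] [ 300.4 -633.8] z 84.8 LxW [ 9.8 56.4] ang from x -1.516
```

View pics/a3side.png

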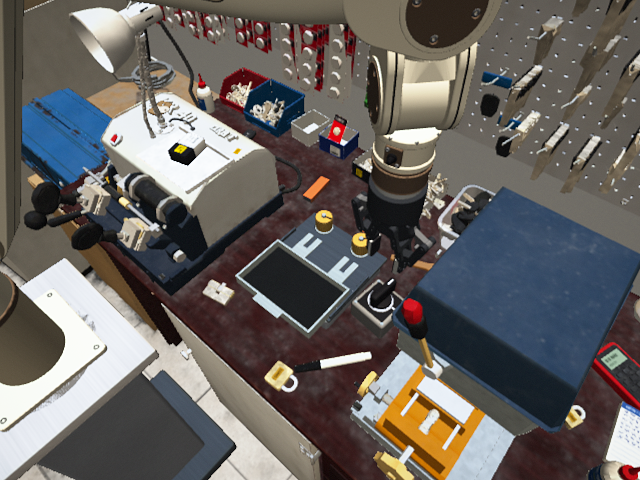

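The handle now points away from the robot at side px (382,292), so it is off. Next I'll check clearance behind the bars.

```bash
python3 - <<'E'
from h import *
import pickle
P=np.vstack([wmap(pickle.load(open(n+'0.pkl','rb'))).reshape(-1,3) for n in ('top','side')])
P=P[(P[:,0]>600)&(P[:,1]<-30)&(P[:,1]>-380)]
for y in range(-50,-380,-25):
    r=[]
    for a,b in ((25,80),(80,150),(150,250),(250,400),(400,600)):
        k=(abs(P[:,1]-y)<13)&(P[:,2]>a)&(P[:,2]<b); r.append(int(P[k,0].min()) if k.any() else 0)
    print(y,r)
E
python3 to.py 637 -281 180 1.729
```

```text
-50 [752, 836, 765, 768, 0]
-75 [754, 772, 765, 721, 0]
-100 [755, 836, 818, 776, 682]
-125 [837, 837, 777, 789, 0]
-150 [729, 836, 774, 768, 697]
-175 [728, 836, 775, 721, 0]
-200 [728, 837, 808, 779, 777]
-225 [727, 836, 818, 777, 716]
-250 [702, 837, 775, 776, 819]
-275 [700, 837, 774, 720, 681]
-300 [697, 835, 782, 785, 819]
-325 [692, 836, 816, 818, 818]
-350 [695, 835, 817, 818, 818]
-375 [709, 835, 819, 787, 818]
t 8.15 pos [ 462.5 -419.   177.1] phi 1.498 q [-0.74  0.52  0.26  1.31  0.   -0.66] F [-0.3  1.1 -0.3] M [ 0.04 -0.    0.07] w 0.499 tilt -1.0
[637.0, -281.0, 180.0, 1.729] -> [-164.0, 150.3, -2.9] spin -0.231 / half-turn 2.91
```

```bash
python3 -m inch '[[[-40,37,-3],-0.06],[[-80,73,-3],-0.12],[[-120,110,-3],-0.18],[[-164,150,-3],-0.23],[[-164,150,-3],-0.23],[[-164,150,-3],-0.23],[[-164,150,-3],-0.23],[[-164,150,-3],-0.23],[[-164,150,-3],-0.23]]' 0.55;python3 to.py 637 -281 60 1.729  637 -281 11 1.729
```

```text
time_s: 8.9
ee_pos: [636.1, -282.4, 179.2]
tcp_rot: [-0.002, -0.078, 0.997, 0.001]
force: [-0.1, -0.6, 0.2]
gripper_width: 0.545
t 8.9 pos [ 636.1 -282.4  179.2] phi 1.727 q [-0.42  0.68  0.53  1.43 -0.   -0.57] F [-0.1 -0.6  0.2] M [-0.06  0.01  0.02] w 0.545 tilt -1.0
[637.0, -281.0, 60.0, 1.729] -> [-1.6, 1.0, 119.2] spin -0.002 / half-turn 3.14
[637.0, -281.0, 11.0, 1.729] -> [-1.7, 0.9, 168.2] spin -0.002 / half-turn 3.14
```

```bash
python3 -m inch '[[[-1,1,40],0],[[-1,1,80],0],[[-1,1,120],0],[[-1,1,140],0],[[-1,1,155],0],[[-1,1,165],0],[[-1,1,168],0],[[-1,1,168],0],[[-1,1,168],0]]';python3 to.py 637 -281 11 1.729
```

```text
time_s: 9.65
ee_pos: [638.9, -282.2, 14.7]
tcp_rot: [0.001, -0.078, 0.997, -0.0]
force: [0.1, -0.3, 0.2]
gripper_width: 0.546
t 9.65 pos [ 638.9 -282.2   14.7] phi 1.727 q [-0.42  0.79  0.29  1.08 -0.   -0.57] F [ 0.1 -0.3  0.2] M [-0.   -0.01  0.03] w 0.546 tilt -1.0
[637.0, -281.0, 11.0, 1.729] -> [1.7, 1.4, 3.7] spin -0.002 / half-turn 3.14
```

```bash
python3 -m inch '[[[1,1,2],0],[[1,1,2],0],[[1,1,2],0],[[1,1,2],0],[[1,1,2],0],[[1,1,2],0],[[1,1,2],0]]' 0 40;python3 to.py; python3 -m inch '[[[1,1,0],0],[[1,1,-15],0],[[1,1,-30],0],[[1,1,-70],0],[[1,1,-110],0],[[1,1,-150],0],[[1,1,-150],0],[[1,1,-150],0]]'; python3 to.py 371 -338 180 1.577 371 -338 85 1.577
```

```text
time_s: 10.23
ee_pos: [638.1, -280.7, 12.9]
tcp_rot: [0.001, -0.079, 0.997, -0.001]
force: [-1.6, -0.7, 5.6]
gripper_width: 0.266
t 10.23 pos [ 638.1 -280.7   12.9] phi 1.728 q [-0.41  0.78  0.29  1.07 -0.   -0.57] F [-1.6 -0.7  5.6] M [-0.03  0.27 -0.02] w 0.266 tilt -1.0
time_s: 10.9
ee_pos: [637.9, -279.9, 164.6]
tcp_rot: [0.003, -0.079, 0.997, -0.001]
force: [0.0, 0.4, -3.3]
gripper_width: 0.267
t 10.9 pos [ 637.9 -279.9  164.6] phi 1.728 q [-0.41  0.67  0.49  1.38  0.   -0.57] F [ 0.   0.4 -3.3] M [-0.   -0.01 -0.01] w 0.267 tilt -1.0
[371.0, -338.0, 180.0, 1.577] -> [272.7, -15.5, -16.9] spin 0.151 / half-turn -2.99
[371.0, -338.0, 85.0, 1.577] -> [273.2, -15.2, 78.1] spin 0.151 / half-turn -2.99
```

```bash
python3 to.py 378 -320.5 170 1.577; python3 -m inch '[[[40,-1,-6],0.03],[[80,-1,-6],0.06],[[120,0,-6],0.09],[[160,0,-6],0.12],[[200,0,-6],0.15],[[240,0,-6],0.15],[[264,1,-6],0.15],[[264,1,-6],0.15],[[264,1,-6],0.15],[[264,1,-6],0.15],[[264,1,-6],0.15]]';python3 to.py 378 -320.5 95 1.577 378 -320.5 80 1.577
```

```text
t 10.9 pos [ 637.9 -279.9  164.6] phi 1.728 q [-0.41  0.67  0.49  1.38  0.   -0.57] F [ 0.   0.4 -3.3] M [-0.   -0.01 -0.01] w 0.267 tilt -1.0
[378.0, -320.5, 170.0, 1.577] -> [263.1, 0.7, -6.9] spin 0.151 / half-turn -2.99
time_s: 11.82
ee_pos: [376.0, -319.4, 166.3]
tcp_rot: [-0.0, -0.004, 1.0, 0.001]
force: [0.7, 0.0, -2.7]
gripper_width: 0.264
t 11.82 pos [ 376.  -319.4  166.3] phi 1.579 q [-0.7   0.27 -0.15  1.15  0.   -0.71] F [ 0.7  0.  -2.7] M [-0.06  0.01  0.04] w 0.264 tilt -1.0
[378.0, -320.5, 95.0, 1.577] -> [-2.1, -1.2, 71.3] spin 0.002 / half-turn -3.14
[378.0, -320.5, 80.0, 1.577] -> [-2.1, -1.2, 86.3] spin 0.002 / half-turn -3.14
```

```bash
python3 -m inch '[[[-2,-1,35],0],[[-2,-1,55],0],[[-2,-1,70],0],[[-2,-1,80],0],[[-2,-1,83],0],[[-2,-1,86],0],[[-2,-1,86],0],[[-2,-1,86],0]]';python3 to.py
```

```text
time_s: 12.48
ee_pos: [378.1, -321.3, 82.1]
tcp_rot: [0.001, -0.004, 1.0, -0.001]
force: [-0.6, -0.1, -1.7]
gripper_width: 0.268
t 12.48 pos [ 378.1 -321.3   82.1] phi 1.578 q [-0.7   0.36 -0.27  0.94 -0.   -0.71] F [-0.6 -0.1 -1.7] M [ 0.   -0.03 -0.  ] w 0.268 tilt -1.0
```

```bash
python3 -m inch '[[[0,0,1],0],[[0,0,2],0],[[0,0,3],0],[[0,0,4],0],[[0,0,4],0],[[0,0,4],0]]';python3 to.py
```

```text
time_s: 12.98
ee_pos: [377.2, -320.8, 77.3]
tcp_rot: [-0.0, -0.004, 1.0, 0.0]
force: [0.8, -0.7, -2.8]
gripper_width: 0.269
t 12.98 pos [ 377.2 -320.8   77.3] phi 1.578 q [-0.7   0.37 -0.27  0.93  0.   -0.71] F [ 0.8 -0.7 -2.8] M [-0.03 -0.01  0.06] w 0.269 tilt -1.0
```

```bash
python3 -m inch '[[[0,0,0.6],0],[[0,0,1.2],0],[[0,0,1.8],0],[[0,0,1.8],0],[[0,0,1.8],0]]';python3 to.py;  python3 -m inch '[[[0,0,2.4],0],[[0,0,2.8],0],[[0,0,2.8],0]]';python3 to.py
```

```text
time_s: 13.4
ee_pos: [377.4, -320.9, 77.0]
tcp_rot: [0.0, -0.004, 1.0, -0.0]
force: [-2.6, 2.6, 8.2]
gripper_width: 0.267
t 13.4 pos [ 377.4 -320.9   77. ] phi 1.578 q [-0.7   0.37 -0.27  0.93 -0.   -0.71] F [-2.6  2.6  8.2] M [0.5  0.64 0.01] w 0.267 tilt -1.0
time_s: 13.65
ee_pos: [378.7, -320.9, 76.9]
tcp_rot: [0.002, -0.004, 1.0, -0.001]
force: [-5.1, 8.0, 24.4]
gripper_width: 0.27
t 13.65 pos [ 378.7 -320.9   76.9] phi 1.578 q [-0.7   0.37 -0.28  0.93  0.   -0.71] F [-5.1  8.  24.4] M [ 1.62  1.03 -0.06] w 0.27 tilt -1.0
```

Contact with the floor is confirmed, so I'll release and rise.

```bash
python3 -m inch '[[[0,0,-2],0],[[0,0,-2],0],[[0,0,-2],0],[[0,0,-3],0],[[0,0,-20],0],[[0,0,-55],0],[[0,0,-95],0],[[0,0,-95],0],[[0,0,-95],0]]' 0.45;python3 to.py 636.2 -116.4 180 1.7
python3 - <<'E'
from meas import *
for n in('top','side'):
    im=get_image(n); save(im,'a4'+n); bars(im)
E
```

```text
time_s: 14.4
ee_pos: [378.9, -322.2, 170.0]
tcp_rot: [0.002, -0.004, 1.0, -0.002]
force: [-0.5, 0.2, -0.6]
gripper_width: 0.451
t 14.4 pos [ 378.9 -322.2  170. ] phi 1.578 q [-0.7   0.27 -0.14  1.15 -0.   -0.71] F [-0.5  0.2 -0.6] M [ 0.05 -0.    0.02] w 0.451 tilt -1.0
[636.2, -116.4, 180.0, 1.7] -> [-258.8, 203.9, -9.6] spin -0.122 / half-turn 3.02
bar px [228. 163.] ctr [ 636.2 -116.6] [ 636.2 -116.8] z 13.2 LxW [24.5 76.1] ang from x 0.125
bar px [398. 172.] ctr [ 613.6 -431.1] [ 605.2 -421.9] z 10.0 LxW [ 30.2 118.1] ang from x -1.128
bar px [412. 262.] ctr [ 598.8 -406.4] [ 599.9 -404.7] z 12.5 LxW [17.9 83.8] ang from x -1.17
bar px [304. 294.] ctr [ 375.7 -321.3] [ 404.7 -290.9] z 80.2 LxW [27.8 86.4] ang from x 0.023
bar px [390. 435.] ctr [ 281.2 -570. ] [ 301.7 -564. ] z 84.8 LxW [21.  58.9] ang from x 1.291
bar px [427. 467.] ctr [ 280.8 -632.4] [ 300.4 -633.8] z 84.7 LxW [ 9.8 56.4] ang from x -1.516
```

View pics/a4side.png

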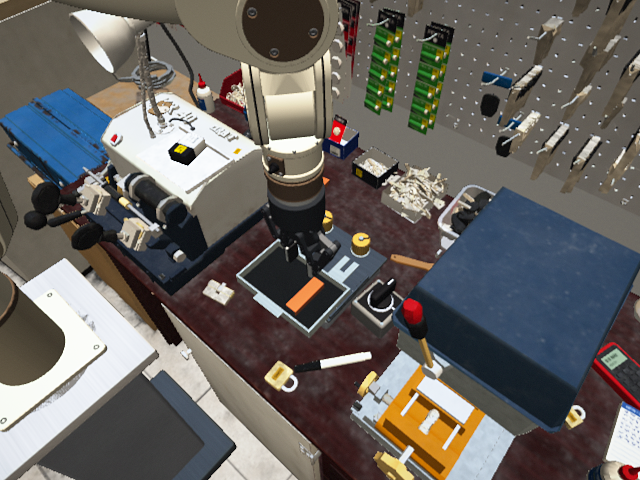

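Run:
```python
from h import *
import pickle
P=np.vstack([wmap(pickle.load(open(n+'0.pkl','rb'))).reshape(-1,3) for n in ('top','side')])
for a in (25,100,150,180):
    print(a,[(y,int(P[(abs(P[:,1]-y)<8)&(P[:,2]>a)&(P[:,0]<660),0].max(initial=0))) for y in range(-140,-20,12)])
P=wmap(get_image('side')).reshape(-1,3); k=(np.hypot(P[:,0]-379,P[:,1]+322)<90)
Q=P[k]
for z in range(150,620,25):
    q=Q[abs(Q[:,2]-z)<12]; 
    if len(q)>5: print(z,q[:,0].min().round(),q[:,0].max().round(),q[:,1].min().round(),q[:,1].max().round())
```

```text
25 [(-140, 0), (-128, 0), (-116, 0), (-104, 367), (-92, 551), (-80, 578), (-68, 579), (-56, 565), (-44, 543), (-32, 543)]
100 [(-140, 0), (-128, 0), (-116, 0), (-104, 0), (-92, 545), (-80, 544), (-68, 544), (-56, 542), (-44, 543), (-32, 543)]
150 [(-140, 0), (-128, 0), (-116, 0), (-104, 0), (-92, 542), (-80, 541), (-68, 542), (-56, 542), (-44, 542), (-32, 542)]
180 [(-140, 0), (-128, 0), (-116, 0), (-104, 0), (-92, 527), (-80, 526), (-68, 526), (-56, 526), (-44, 527), (-32, 527)]
175 365.0 388.0 -353.0 -287.0
200 363.0 387.0 -370.0 -269.0
225 360.0 390.0 -379.0 -261.0
250 357.0 390.0 -387.0 -253.0
275 357.0 390.0 -385.0 -256.0
300 339.0 399.0 -358.0 -298.0
325 339.0 408.0 -358.0 -289.0
350 342.0 404.0 -356.0 -300.0
375 340.0 403.0 -358.0 -298.0
400 329.0 407.0 -357.0 -291.0
425 327.0 397.0 -370.0 -284.0
450 319.0 389.0 -378.0 -282.0
475 319.0 392.0 -379.0 -301.0
500 321.0 385.0 -377.0 -295.0
525 319.0 391.0 -375.0 -317.0
550 292.0 385.0 -383.0 -303.0
575 291.0 385.0 -384.0 -289.0
600 291.0 301.0 -317.0 -304.0
```

```bash
python3 to.py 610 -210 180 1.7 636.2 -116.4 180 1.7
```

```text
t 14.55 pos [ 376.6 -320.2  166.3] phi 1.578 q [-0.7   0.28 -0.14  1.15  0.   -0.71] F [0.2 0.8 0.4] M [-0.01  0.02  0.01] w 0.45 tilt -1.0
[610.0, -210.0, 180.0, 1.7] -> [-234.2, 108.5, -14.0] spin -0.122 / half-turn 3.02
[636.2, -116.4, 180.0, 1.7] -> [-261.1, 202.0, -13.9] spin -0.122 / half-turn 3.02
```

```bash
python3 -m inch '[[[-38,18,-14],0],[[-76,35,-14],0],[[-114,52,-14],0],[[-152,70,-14],0],[[-190,88,-14],-0.06],[[-234,108,-14],-0.12],[[-240,130,-14],-0.12],[[-250,165,-14],-0.12],[[-261,202,-14],-0.12],[[-261,202,-14],-0.12],[[-261,202,-14],-0.12],[[-261,202,-14],-0.12],[[-261,202,-14],-0.12]]' 0.55;python3 to.py 636.2 -116.4 11 1.7
```

```text
time_s: 15.63
ee_pos: [636.1, -117.9, 180.6]
tcp_rot: [-0.001, -0.063, 0.998, 0.0]
force: [0.3, -0.6, 0.1]
gripper_width: 0.551
t 15.63 pos [ 636.1 -117.9  180.6] phi 1.697 q [-0.18  0.57  0.34  1.35 -0.   -0.31] F [ 0.3 -0.6  0.1] M [-0.01 -0.04  0.01] w 0.551 tilt -1.0
[636.2, -116.4, 11.0, 1.7] -> [-0.7, 1.4, 169.6] spin -0.003 / half-turn 3.138
```

```bash
python3 -m inch '[[[-1,1,40],0],[[-1,1,80],0],[[-1,1,120],0],[[-1,1,140],0],[[-1,1,155],0],[[-1,1,165],0],[[-1,1,169],0],[[-1,1,169],0],[[-1,1,169],0]]';python3 to.py 636.2 -116.4 13 1.7
```

```text
time_s: 16.38
ee_pos: [638.4, -116.6, 13.8]
tcp_rot: [0.001, -0.063, 0.998, -0.0]
force: [0.5, -0.4, 0.6]
gripper_width: 0.549
t 16.38 pos [ 638.4 -116.6   13.8] phi 1.697 q [-0.18  0.7   0.12  0.99 -0.   -0.31] F [ 0.5 -0.4  0.6] M [-0.06  0.02  0.03] w 0.549 tilt -1.0
[636.2, -116.4, 13.0, 1.7] -> [2.2, 0.5, 0.8] spin -0.003 / half-turn 3.139
```

```bash
python3 -m inch '[[[1,0,0],0],[[1,0,0],0],[[1,0,0],0],[[1,0,0],0],[[1,0,0],0],[[1,0,0],0],[[1,0,0],0]]' 0 40;python3 to.py; python3 -m inch '[[[1,0,0],0],[[1,0,-15],0],[[1,0,-30],0],[[1,0,-70],0],[[1,0,-110],0],[[1,0,-165],0],[[1,0,-165],0],[[1,0,-165],0]]'; python3 to.py 610 -200 180 1.577 378 -256.5 170 1.577
```

```text
time_s: 16.97
ee_pos: [637.9, -116.3, 14.6]
tcp_rot: [0.001, -0.064, 0.998, -0.001]
force: [-0.5, -1.5, 7.0]
gripper_width: 0.267
t 16.97 pos [ 637.9 -116.3   14.6] phi 1.698 q [-0.18  0.69  0.11  0.99 -0.   -0.31] F [-0.5 -1.5  7. ] M [-0.16  0.24  0.02] w 0.267 tilt -1.0
time_s: 17.63
ee_pos: [638.4, -116.3, 183.1]
tcp_rot: [0.005, -0.064, 0.998, -0.001]
force: [0.0, -0.9, -2.2]
gripper_width: 0.262
t 17.63 pos [ 638.4 -116.3  183.1] phi 1.698 q [-0.18  0.56  0.34  1.34  0.   -0.31] F [ 0.  -0.9 -2.2] M [-0.04 -0.08  0.02] w 0.262 tilt -1.0
[610.0, -200.0, 180.0, 1.577] -> [38.8, -79.4, 3.0] spin 0.121 / half-turn -3.02
[378.0, -256.5, 170.0, 1.577] -> [276.2, -105.9, 10.9] spin 0.121 / half-turn -3.02
```

```bash
python3 -m inch '[[[15,-38,3],0.03],[[39,-79,3],0.06],[[75,-85,5],0.12],[[115,-90,6],0.12],[[155,-93,8],0.12],[[195,-96,9],0.12],[[235,-100,10],0.12],[[276,-106,11],0.12],[[276,-106,11],0.12],[[276,-106,11],0.12],[[276,-106,11],0.12],[[276,-106,11],0.12]]';python3 to.py 378 -256.5 85 1.577
```

```text
time_s: 18.63
ee_pos: [376.0, -255.9, 165.8]
tcp_rot: [-0.0, -0.004, 1.0, 0.0]
force: [-0.0, 0.1, -2.6]
gripper_width: 0.265
t 18.63 pos [ 376.  -255.9  165.8] phi 1.579 q [-0.6   0.2  -0.24  1.13  0.   -0.61] F [-0.   0.1 -2.6] M [-0.01 -0.02  0.04] w 0.265 tilt -1.0
[378.0, -256.5, 85.0, 1.577] -> [-2.1, -0.7, 80.8] spin 0.002 / half-turn -3.14
```

```bash
python3 -m inch '[[[-2,-1,35],0],[[-2,-1,55],0],[[-2,-1,70],0],[[-2,-1,78],0],[[-2,-1,81],0],[[-2,-1,83],0],[[-2,-1,85],0],[[-2,-1,85],0],[[-2,-1,85],0]]';python3 to.py;  python3 -m inch '[[[0,0,0.6],0],[[0,0,1.2],0],[[0,0,1.8],0],[[0,0,2.2],0],[[0,0,2.2],0]]';python3 to.py
```

```text
time_s: 19.38
ee_pos: [378.1, -257.6, 82.5]
tcp_rot: [0.001, -0.004, 1.0, -0.0]
force: [0.1, -0.0, -2.0]
gripper_width: 0.267
t 19.38 pos [ 378.1 -257.6   82.5] phi 1.578 q [-0.6   0.29 -0.37  0.91  0.   -0.61] F [ 0.1 -0.  -2. ] M [-0.02 -0.07  0.  ] w 0.267 tilt -1.0
time_s: 19.8
ee_pos: [377.4, -257.2, 79.5]
tcp_rot: [-0.0, -0.004, 1.0, -0.0]
force: [-0.6, -0.4, -1.5]
gripper_width: 0.267
t 19.8 pos [ 377.4 -257.2   79.5] phi 1.578 q [-0.6   0.3  -0.37  0.9  -0.   -0.61] F [-0.6 -0.4 -1.5] M [-0.01 -0.02 -0.04] w 0.267 tilt -1.0
```

```bash
python3 -m inch '[[[0,0,0.6],0],[[0,0,1.2],0],[[0,0,1.5],0],[[0,0,1.5],0]]';python3 to.py
```

```text
time_s: 20.13
ee_pos: [377.5, -257.3, 78.7]
tcp_rot: [0.0, -0.004, 1.0, -0.0]
force: [-2.7, 0.7, 4.1]
gripper_width: 0.267
t 20.13 pos [ 377.5 -257.3   78.7] phi 1.578 q [-0.6   0.3  -0.37  0.9  -0.   -0.61] F [-2.7  0.7  4.1] M [ 0.2   0.46 -0.01] w 0.267 tilt -1.0
```

```bash
python3 -m inch '[[[0,0,-1],0],[[0,0,-1],0],[[0,0,-1],0],[[0,0,-3],0],[[0,0,-20],0],[[0,0,-55],0],[[0,0,-80],0],[[0,0,-80],0]]' 0.45;python3 to.py 265 -288 155 1.577 265 -288 77 1.577
```

```text
time_s: 20.8
ee_pos: [380.5, -259.3, 163.2]
tcp_rot: [0.004, -0.004, 1.0, -0.003]
force: [1.0, -0.7, -0.3]
gripper_width: 0.45
t 20.8 pos [ 380.5 -259.3  163.2] phi 1.578 q [-0.6   0.21 -0.25  1.11  0.   -0.61] F [ 1.  -0.7 -0.3] M [-0.01 -0.04  0.01] w 0.45 tilt -1.0
[265.0, -288.0, 155.0, 1.577] -> [115.8, -27.8, 7.4] spin 0.001 / half-turn -3.141
[265.0, -288.0, 77.0, 1.577] -> [116.4, -27.4, 85.4] spin 0.001 / half-turn -3.141
```

```bash
python3 -m inch '[[[40,-9,5],0],[[80,-18,5],0],[[116,-28,5],0],[[116,-28,5],0],[[116,-28,45],0],[[116,-28,80],0],[[116,-28,83],0],[[116,-28,83],0],[[116,-28,83],0]]' 0;python3 to.py 285 -288 77 1.577
python3 - <<'E'
from meas import *
for n in('top','side'):
    im=get_image(n); bars(im,79); save(im,'a5'+n,(220,180,420,330) if n=='side' else (200,130,440,350),3.3 if n=='top' else 4)
E
```

```text
time_s: 21.55
ee_pos: [262.1, -286.3, 75.7]
tcp_rot: [0.0, -0.004, 1.0, -0.0]
force: [0.8, -0.2, 0.6]
gripper_width: -0.0
t 21.55 pos [ 262.1 -286.3   75.7] phi 1.578 q [-0.83  0.18 -0.54  0.85  0.   -0.84] F [ 0.8 -0.2  0.6] M [-0.06 -0.02 -0.01] w -0.0 tilt -1.0
[285.0, -288.0, 77.0, 1.577] -> [-22.9, -1.9, -1.3] spin 0.001 / half-turn -3.14
bar px [397. 172.] ctr [ 612.9 -429.8] [ 592.9 -410.9] z 10.1 LxW [ 29.2 111.9] ang from x -1.128
bar px [411. 261.] ctr [ 599.5 -405.4] [ 555.1 -423.6] z 12.5 LxW [15.8 76.2] ang from x -1.17
bar px [277. 275.] ctr [ 373.6 -257.5] [ 375.1 -256.6] z 80.1 LxW [25.8 78.6] ang from x 0.021
bar px [304. 294.] ctr [ 375.7 -321.4] [ 377.3 -320.2] z 80.2 LxW [25.3 78.5] ang from x 0.023
bar px [390. 435.] ctr [ 281.2 -569.8] [ 283.1 -568.3] z 85.1 LxW [19.  53.6] ang from x 1.268
bar px [428. 467.] ctr [ 281.2 -632.7] [ 282.7 -632.4] z 84.8 LxW [13.1 52.3] ang from x -1.422
```

View pics/a5top.png

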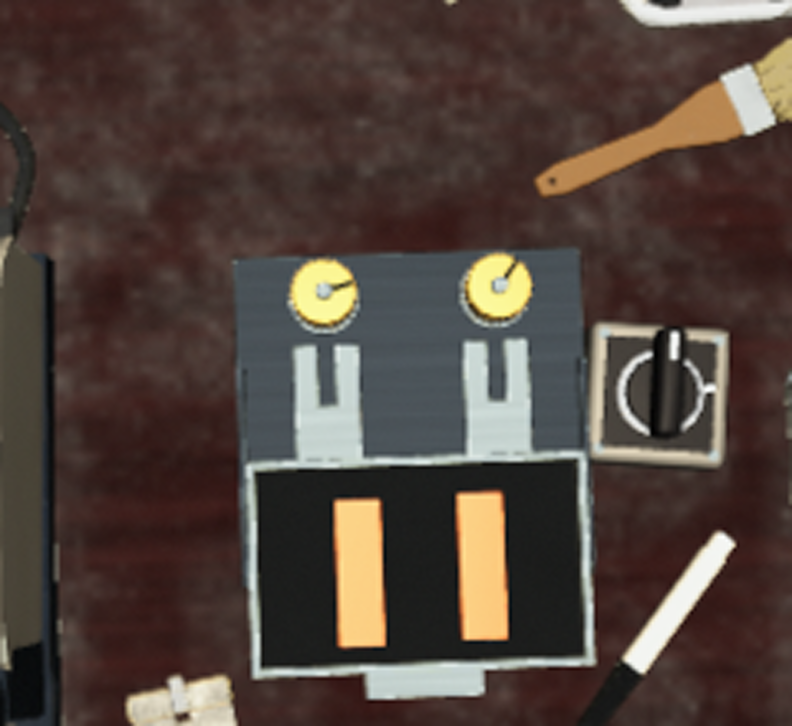

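View pics/a5side.png

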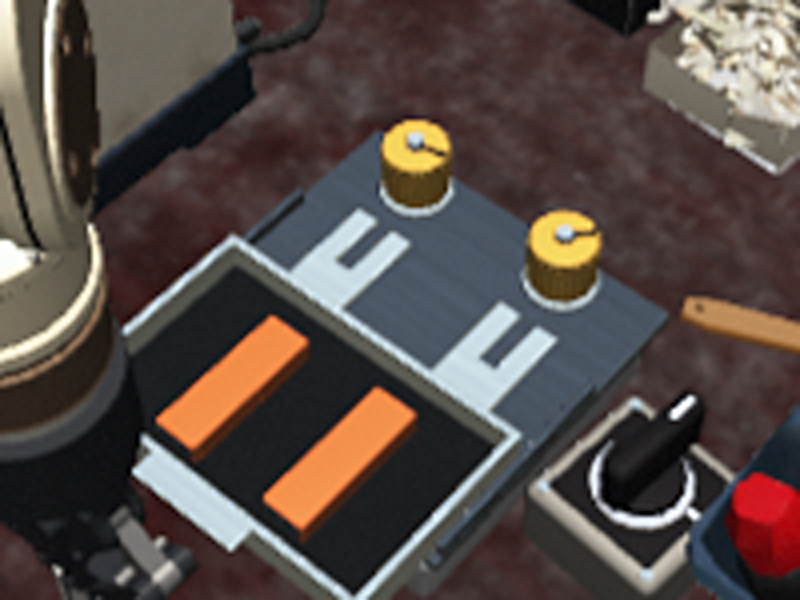

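The pictures show both bars flat and parallel in the tray (top crop px 360,572 and 482,565), the handle off, and no third bar. I'll push the tray home next.

```bash
python3 -m inch '[[[-15,-2,-1],0],[[-30,-2,-1],0],[[-36,-2,-1],0],[[-41,-2,-1],0],[[-46,-2,-1],0],[[-51,-2,-1],0],[[-56,-2,-1],0],[[-61,-2,-1],0],[[-61,-2,-1],0]]';python3 to.py
```

```text
time_s: 22.4
ee_pos: [322.2, -288.1, 76.7]
tcp_rot: [-0.001, -0.004, 1.0, -0.001]
force: [-2.6, -0.7, 1.5]
gripper_width: -0.001
t 22.4 pos [ 322.2 -288.1   76.7] phi 1.578 q [-0.73  0.26 -0.43  0.88 -0.   -0.74] F [-2.6 -0.7  1.5] M [-0.31  0.59 -0.03] w -0.001 tilt -1.0
```

```bash
python3 -m inch '[[[-4,0,0],0],[[-8,0,0],0],[[-12,0,0],0],[[-16,0,0],0]]'; python3 to.py; python3 -m inch '[[[-3,0,0],0],[[-6,0,0],0],[[-8,0,0],0]]';python3 to.py;  python3 - <<'E'
from h import *
im=get_image('top'); save(im,'a6top',(200,130,440,350),3.3)
E
```

```text
time_s: 22.73
ee_pos: [337.0, -287.8, 76.5]
tcp_rot: [-0.002, -0.003, 1.0, -0.001]
force: [-6.5, -1.9, 5.0]
gripper_width: -0.001
t 22.73 pos [ 337.  -287.8   76.5] phi 1.577 q [-0.7   0.28 -0.41  0.89 -0.   -0.71] F [-6.5 -1.9  5. ] M [-0.33  1.25 -0.04] w -0.001 tilt -1.0
time_s: 22.98
ee_pos: [345.2, -287.7, 76.5]
tcp_rot: [-0.001, -0.003, 1.0, -0.001]
force: [-6.7, -1.5, 4.3]
gripper_width: -0.003
t 22.98 pos [ 345.2 -287.7   76.5] phi 1.577 q [-0.69  0.29 -0.39  0.89 -0.   -0.7 ] F [-6.7 -1.5  4.3] M [-0.35  1.21 -0.04] w -0.003 tilt -1.0
```

View pics/a6top.png

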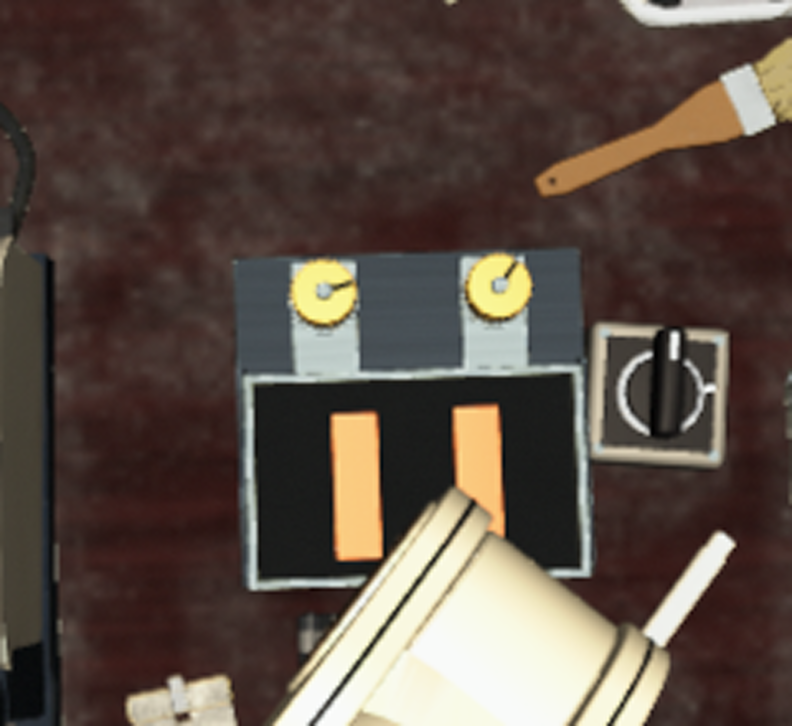

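```bash
for i in 1 2; do python3 -m inch '[[[-1.5,0,0],0],[[-3,0,0],0],[[-4,0,0],0],[[-4,0,0],0]]'; done; python3 to.py
```

```text
time_s: 23.37
ee_pos: [345.6, -287.6, 76.3]
tcp_rot: [-0.005, -0.003, 1.0, -0.001]
force: [-14.0, -2.3, 10.5]
gripper_width: -0.003
time_s: 23.7
ee_pos: [345.9, -287.5, 76.2]
tcp_rot: [-0.009, -0.002, 1.0, -0.001]
force: [-24.1, -4.1, 16.3]
gripper_width: -0.001
t 23.7 pos [ 345.9 -287.5   76.2] phi 1.574 q [-0.68  0.3  -0.38  0.9  -0.01 -0.69] F [-24.1  -4.1  16.3] M [-0.78  4.78 -0.04] w -0.001 tilt -0.9998
```

The tray is at its stop: the force climbs to 24 N without motion and the ears surround both studs. I'll back off and go to nut 0 with the wrist wound back.

```bash
python3 -m inch '[[[15,0,0],0],[[35,0,0],0],[[35,0,-35],0],[[35,0,-75],0],[[35,0,-110],0],[[35,0,-120],0],[[35,0,-120],0]]'; python3 to.py 518.5 -242.6 190 3.98
```

```text
time_s: 24.28
ee_pos: [321.8, -289.3, 200.2]
tcp_rot: [0.004, -0.004, 1.0, -0.003]
force: [-0.0, -0.4, -0.2]
gripper_width: 0.001
t 24.28 pos [ 321.8 -289.3  200.2] phi 1.578 q [-0.73  0.12 -0.24  1.19  0.   -0.74] F [-0.  -0.4 -0.2] M [-0.04  0.02 -0.01] w 0.001 tilt -1.0
[518.5, -242.6, 190.0, 3.98] -> [-196.9, 45.3, 11.4] spin -2.402 / half-turn 0.74
```

Run:
```python
from h import *
for n in ('top','side'):
    im=get_image(n); W=wmap(im); X,Y,Z=W[...,0],W[...,1],W[...,2]
    save(im,'a7'+n,(200,130,440,350) if n=='top' else (220,160,420,310),3.3 if n=='top' else 4)
    for nm,y0 in (('nut0',-242),('nut1',-332)):
        m=(abs(X-518)<24)&(abs(Y-y0)<24)&(Z>95); k=m&(abs(Z-np.median(Z[m]))<3); P=W[k]
        c,r=cv2.minEnclosingCircle(P[:,:2].astype(np.float32)); print(nm,P.mean(0).round(1),np.round(c,1),round(r,1))
    m=(abs(X-420)<100)&(abs(Y+288)<95)&(Z>77)&(Z<87)&(X<500); print('tray x',np.percentile(X[m],[0.3,1,99,99.7]).round(1))
```

```text
nut0 [ 519.1 -243.1  102.1] [ 519.  -242.8] 17.0
nut1 [ 519.7 -332.7  102.5] [ 519.9 -332.5] 16.8
tray x [357.1 358.3 479.4 479.8]
nut0 [ 517.1 -242.6  104.4] [ 518.5 -241.9] 17.0
nut1 [ 518.3 -332.5  105. ] [ 519.1 -331.9] 17.3
tray x [356.4 357.2 479.2 480. ]
```

View pics/a7side.png

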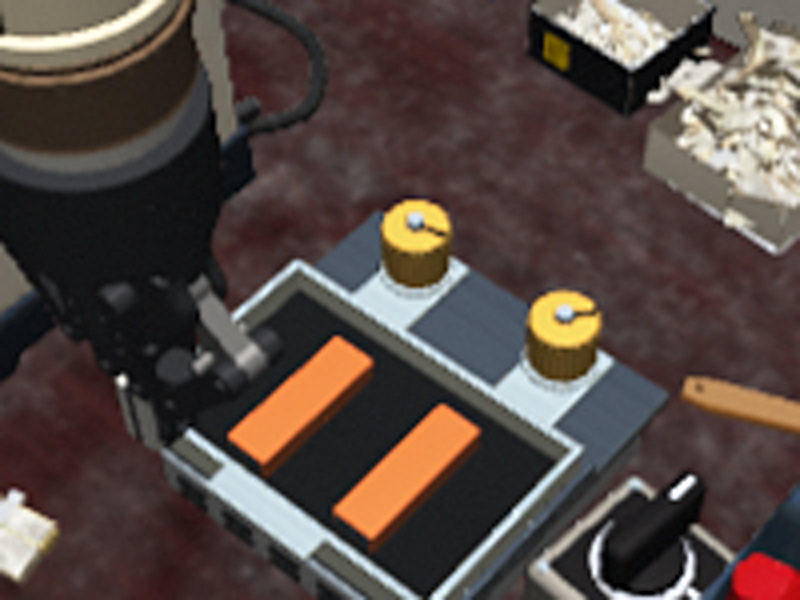

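The tray is home, both bars are flat, and the nuts stand over the ears (side crop px 416,240 and 564,335). Next I'll wind the wrist and move over nut 0.

```bash
python3 -m inch '[[[-40,9,12],-0.12],[[-80,18,12],-0.24],[[-120,27,12],-0.36],[[-160,36,12],-0.48],[[-197,45,12],-0.6],[[-197,45,12],-0.72],[[-197,45,12],-0.84],[[-197,45,12],-0.96],[[-197,45,12],-1.08],[[-197,45,12],-1.2],[[-197,45,12],-1.32],[[-197,45,12],-1.44],[[-197,45,12],-1.56],[[-197,45,12],-1.68],[[-197,45,12],-1.8],[[-197,45,12],-1.92],[[-197,45,12],-2.04],[[-197,45,12],-2.16],[[-197,45,12],-2.28],[[-197,45,12],-2.4]]' 0.48 60; python3 to.py 518.8 -242.5 86 3.98
```

```text
time_s: 26.05
ee_pos: [515.1, -240.4, 181.4]
tcp_rot: [-0.0, 0.934, -0.356, -0.002]
force: [0.0, -0.6, 0.2]
gripper_width: 0.481
t 26.05 pos [ 515.1 -240.4  181.4] phi -2.299 q [-0.44  0.41  0.09  1.26  0.   -2.85] F [ 0.  -0.6  0.2] M [ 0.02  0.01 -0.04] w 0.481 tilt -1.0
[518.8, -242.5, 86.0, 3.98] -> [4.6, -1.0, 95.3] spin 0.004 / half-turn -3.137
```

```bash
python3 -m inch '[[[4,-1,0],0],[[4,-1,30],0],[[4,-1,55],0],[[4,-1,60],0],[[4,-1,60],0],[[4,-1,60],0],[[4,-1,60],0]]'; python3 to.py 518.8 -242.5 86 3.98
```

```text
time_s: 26.63
ee_pos: [520.9, -243.5, 125.2]
tcp_rot: [0.0, 0.933, -0.359, 0.001]
force: [-0.5, -0.1, 0.6]
gripper_width: 0.483
t 26.63 pos [ 520.9 -243.5  125.2] phi -2.306 q [-0.44  0.46  0.01  1.12  0.   -2.84] F [-0.5 -0.1  0.6] M [-0.03  0.03 -0.04] w 0.483 tilt -1.0
[518.8, -242.5, 86.0, 3.98] -> [-2.3, 0.6, 39.2] spin -0.003 / half-turn 3.139
```

```bash
for i in 1 2 3; do python3 -m inch '[[[0,0,0],0],[[0,0,0],0]]' | grep ee_pos; done;  python3 to.py 518.8 -242.5 86 3.98
```

```text
ee_pos: [520.9, -243.6, 125.5]
ee_pos: [520.3, -243.3, 124.7]
ee_pos: [520.0, -243.2, 124.2]
t 27.13 pos [ 520.  -243.2  124.2] phi -2.305 q [-0.44  0.46  0.01  1.12  0.   -2.84] F [-0.4 -0.7 -0.2] M [ 0.01 -0.02 -0.01] w 0.484 tilt -1.0
[518.8, -242.5, 86.0, 3.98] -> [-1.3, 0.3, 38.2] spin -0.002 / half-turn 3.14
```

```bash
python3 -m inch '[[[-1,0,12],0],[[-1,0,24],0],[[-1,0,33],0],[[-1,0,37],0],[[-1,0,37],0],[[-1,0,37],0],[[-1,0,37],0],[[-1,0,37],0]]'; python3 to.py 518.8 -242.5 86 3.98
```

```text
time_s: 27.8
ee_pos: [519.7, -242.7, 87.7]
tcp_rot: [0.0, 0.933, -0.359, 0.001]
force: [0.1, 0.5, -0.2]
gripper_width: 0.483
t 27.8 pos [ 519.7 -242.7   87.7] phi -2.305 q [-0.44  0.49 -0.04  1.04 -0.   -2.84] F [ 0.1  0.5 -0.2] M [ 0.02 -0.02  0.01] w 0.483 tilt -1.0
[518.8, -242.5, 86.0, 3.98] -> [-0.8, 0.5, 1.7] spin -0.002 / half-turn 3.14
```

```bash
python3 -m inch '[[[-1,0,1],0],[[-1,0,1],0],[[-1,0,1],0],[[-1,0,1],0],[[-1,0,1],0],[[-1,0,1],0]]' 0 60; python3 to.py
```

```text
time_s: 28.3
ee_pos: [519.3, -242.5, 87.4]
tcp_rot: [0.0, 0.933, -0.359, 0.001]
force: [0.3, -0.5, 6.6]
gripper_width: 0.365
t 28.3 pos [ 519.3 -242.5   87.4] phi -2.305 q [-0.44  0.49 -0.05  1.03 -0.   -2.84] F [ 0.3 -0.5  6.6] M [-0.23  0.2   0.04] w 0.365 tilt -1.0
```

Nut 0 is gripped and centred. Turning it clockwise while sinking.

```bash
python3 -m inch '[[[0,0,0.12],0.12],[[0,0,0.24],0.24],[[0,0,0.36],0.36],[[0,0,0.48],0.48],[[0,0,0.6],0.6],[[0,0,0.72],0.72],[[0,0,0.84],0.84],[[0,0,0.96],0.96],[[0,0,1.08],1.08],[[0,0,1.2],1.2]]'; python3 to.py;  python3 -m inch '[[[0,0,0.12],0.12],[[0,0,0.24],0.24],[[0,0,0.36],0.36],[[0,0,0.48],0.48],[[0,0,0.6],0.6],[[0,0,0.72],0.72],[[0,0,0.84],0.84],[[0,0,0.96],0.96],[[0,0,1.08],1.08],[[0,0,1.2],1.2]]'; python3 to.py
```

```text
time_s: 29.13
ee_pos: [518.9, -242.6, 86.2]
tcp_rot: [0.0, -0.565, 0.825, -0.001]
force: [-1.7, -1.5, 6.5]
gripper_width: 0.365
t 29.13 pos [ 518.9 -242.6   86.2] phi 2.772 q [-0.44  0.49 -0.05  1.03 -0.   -1.64] F [-1.7 -1.5  6.5] M [-0.25  0.42  0.08] w 0.365 tilt -1.0
time_s: 29.97
ee_pos: [518.6, -242.3, 84.9]
tcp_rot: [0.0, -0.001, 1.0, -0.001]
force: [-3.2, -0.1, 7.1]
gripper_width: 0.365
t 29.97 pos [ 518.6 -242.3   84.9] phi 1.572 q [-0.44  0.49 -0.05  1.03 -0.   -0.44] F [-3.2 -0.1  7.1] M [-0.09  0.51  0.08] w 0.365 tilt -1.0
```

```bash
python3 -m inch '[[[0,0,0.12],0.12],[[0,0,0.24],0.24],[[0,0,0.36],0.36],[[0,0,0.48],0.48],[[0,0,0.6],0.6],[[0,0,0.72],0.72],[[0,0,0.84],0.84],[[0,0,0.96],0.96]]'; python3 to.py;  python3 -m inch '[[[0,0,0.1],0.1],[[0,0,0.2],0.2],[[0,0,0.3],0.3],[[0,0,0.4],0.4],[[0,0,0.5],0.5]]'; python3 to.py
```

```text
time_s: 30.63
ee_pos: [518.7, -241.9, 84.0]
tcp_rot: [0.001, 0.461, 0.887, 0.0]
force: [-2.4, 0.8, 6.2]
gripper_width: 0.364
t 30.63 pos [ 518.7 -241.9   84. ] phi 0.612 q [-0.44  0.49 -0.05  1.03 -0.    0.52] F [-2.4  0.8  6.2] M [0.12 0.38 0.08] w 0.364 tilt -1.0
time_s: 31.05
ee_pos: [518.9, -241.9, 83.5]
tcp_rot: [0.001, 0.666, 0.746, 0.0]
force: [-1.5, 0.8, 7.1]
gripper_width: 0.367
t 31.05 pos [ 518.9 -241.9   83.5] phi 0.113 q [-0.44  0.49 -0.05  1.03  0.    1.02] F [-1.5  0.8  7.1] M [0.14 0.31 0.07] w 0.367 tilt -1.0
```

```bash
python3 -m inch '[[[0,0,0.1],0.1],[[0,0,0.2],0.2],[[0,0,0.3],0.3],[[0,0,0.4],0.4],[[0,0,0.5],0.5]]'; python3 to.py;python3 -m inch '[[[0,0,0.1],0.1],[[0,0,0.2],0.2],[[0,0,0.3],0.3],[[0,0,0.4],0.4],[[0,0,0.4],0.4]]'; python3 to.py
```

```text
time_s: 31.47
ee_pos: [519.1, -241.8, 83.0]
tcp_rot: [0.001, 0.83, 0.558, 0.001]
force: [-0.8, 0.6, 6.9]
gripper_width: 0.366
t 31.47 pos [ 519.1 -241.8   83. ] phi -0.387 q [-0.44  0.49 -0.05  1.02  0.    1.52] F [-0.8  0.6  6.9] M [0.08 0.26 0.11] w 0.366 tilt -1.0
time_s: 31.88
ee_pos: [519.3, -241.9, 82.7]
tcp_rot: [0.001, 0.923, 0.384, 0.001]
force: [-1.2, -0.0, 6.5]
gripper_width: 0.366
t 31.88 pos [ 519.3 -241.9   82.7] phi -0.782 q [-0.44  0.49 -0.05  1.02  0.    1.92] F [-1.2 -0.   6.5] M [-0.02  0.28  1.09] w 0.366 tilt -1.0
```

```bash
python3 -m inch '[[[0,0,0],0.06],[[0,0,0],0.1],[[0,0,0],0.1]]'; python3 to.py
python3 - <<'E'
from h import *
im=get_image('side'); save(im,'a8s',(260,170,400,290),5)
E
```

```text
time_s: 32.13
ee_pos: [519.3, -242.0, 82.6]
tcp_rot: [0.001, 0.941, 0.338, 0.001]
force: [-1.0, 0.0, 6.6]
gripper_width: 0.365
t 32.13 pos [ 519.3 -242.    82.6] phi -0.88 q [-0.44  0.49 -0.05  1.02 -0.    2.02] F [-1.   0.   6.6] M [-0.03  0.15  0.87] w 0.365 tilt -1.0
```

View pics/a8s.png

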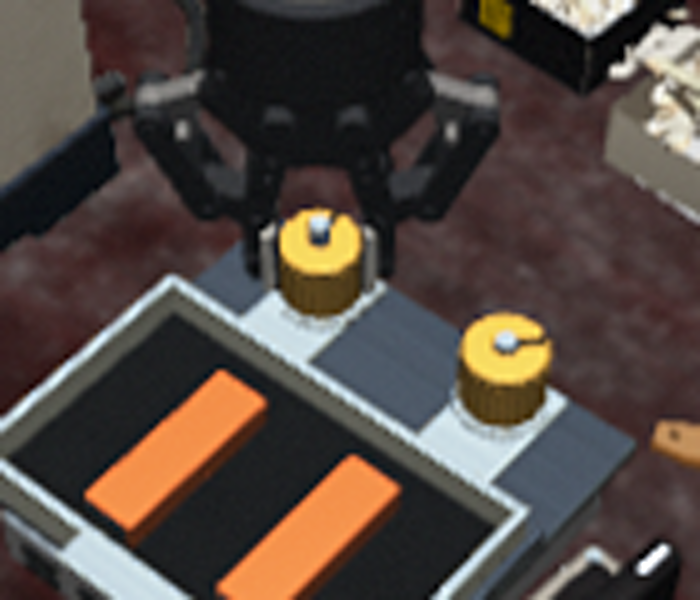

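Torque reached about 1 N m, then the pads slipped with the nut stationary, so nut 0 is tight. On to nut 1, rewinding the wrist.

```bash
python3 -m inch '[[[0,0,0],0],[[0,0,0],0],[[0,0,0],0],[[0,0,-15],0],[[0,0,-40],0],[[0,0,-70],0],[[0,0,-95],0],[[0,0,-95],-0.12],[[0,0,-95],-0.24],[[0,0,-95],-0.36],[[0,0,-95],-0.48],[[0,0,-95],-0.6],[[0,0,-95],-0.72],[[0,0,-95],-0.84],[[0,0,-95],-0.96],[[0,0,-95],-1.08],[[0,0,-95],-1.2],[[0,0,-95],-1.32],[[0,0,-95],-1.44],[[0,0,-95],-1.56]]' 0.48; python3 to.py 519.5 -332.3 178 3.85
```

```text
time_s: 33.85
ee_pos: [518.0, -241.7, 175.6]
tcp_rot: [-0.001, 0.429, 0.903, -0.0]
force: [1.3, 0.1, 0.5]
gripper_width: 0.483
t 33.85 pos [ 518.  -241.7  175.6] phi 0.684 q [-0.44  0.42  0.09  1.24 -0.    0.45] F [1.3 0.1 0.5] M [-0.   -0.01  0.06] w 0.483 tilt -1.0
[519.5, -332.3, 178.0, 3.85] -> [-71.2, -56.0, -2.5] spin 3.117 / half-turn -0.025
```

```bash
python3 -m inch '[[[-24,-19,-3],-0.12],[[-48,-38,-3],-0.24],[[-71,-56,-3],-0.36],[[-71,-56,-3],-0.48],[[-71,-56,-3],-0.6],[[-71,-56,-3],-0.72],[[-71,-56,-3],-0.84],[[-71,-56,-3],-0.96],[[-71,-56,-3],-1.08],[[-71,-56,-3],-1.2],[[-71,-56,-3],-1.32],[[-71,-56,-3],-1.44],[[-71,-56,-3],-1.56],[[-71,-56,-3],-1.68],[[-71,-56,-3],-1.8],[[-71,-56,-3],-1.92],[[-71,-56,-3],-2.04],[[-71,-56,-3],-2.16],[[-71,-56,-3],-2.28],[[-71,-56,-3],-2.4]]'; python3 -m inch '[[[0,0,0],-0.12],[[0,0,0],-0.24],[[0,0,0],-0.36],[[0,0,0],-0.48],[[0,0,0],-0.6],[[0,0,0],-0.72],[[0,0,0],-0.76],[[0,0,0],-0.76],[[0,0,0],-0.76]]'; python3 to.py 519.5 -332.3 87 3.85
python3 - <<'E'
from h import *
im=get_image('side'); save(im,'a9s',(220,140,420,310),4)
W=wmap(im);X,Y,Z=W[...,0],W[...,1],W[...,2]
m=(abs(X-518)<24)&(abs(Y+242)<24)&(Z>90)&(Z<112); print(np.median(Z[m]))
E
```

```text
time_s: 35.52
ee_pos: [519.0, -332.1, 178.5]
tcp_rot: [-0.0, -0.686, 0.727, 0.001]
force: [0.7, 0.4, -0.1]
gripper_width: 0.477
time_s: 36.27
ee_pos: [519.1, -332.1, 178.7]
tcp_rot: [-0.0, 0.906, -0.424, -0.001]
force: [0.8, -0.9, 0.1]
gripper_width: 0.48
t 36.27 pos [ 519.1 -332.1  178.7] phi -2.447 q [-0.57  0.5   0.23  1.3  -0.   -2.83] F [ 0.8 -0.9  0.1] M [ 0.05  0.05 -0.02] w 0.48 tilt -1.0
[519.5, -332.3, 87.0, 3.85] -> [0.5, -0.3, 91.7] spin -0.014 / half-turn 3.128
99.63011448028293
```

View pics/a9s.png

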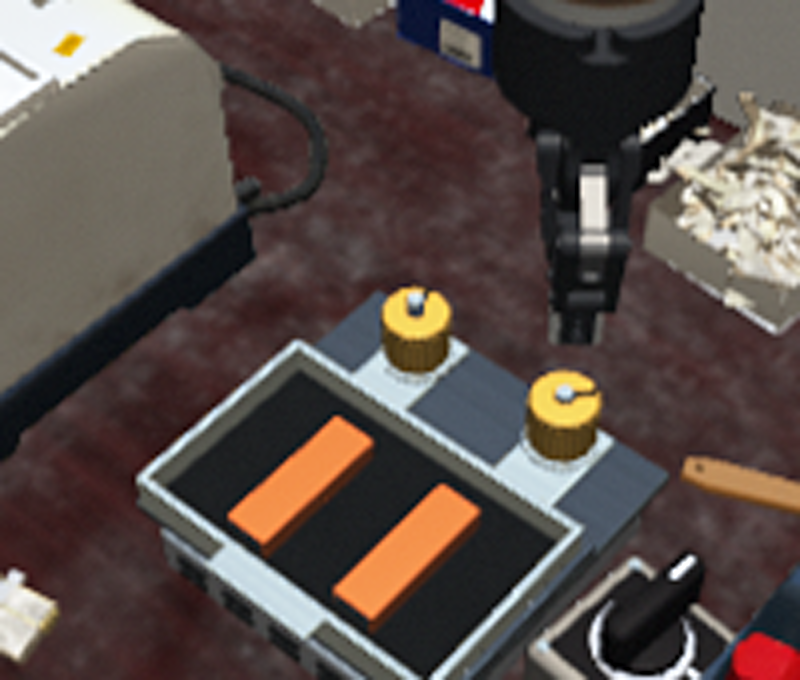

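Nut 0 sank 4.7 mm, which matches the roughly 4.7 rad turned. I'll descend on nut 1.

```bash
python3 -m inch '[[[0,0,30],0],[[0,0,55],0],[[0,0,70],0],[[0,0,82],0],[[0,0,90],0],[[0,0,91],0],[[0,0,91],0],[[0,0,91],0],[[0,0,91],0]]'; python3 to.py 519.5 -332.3 87 3.85
```

```text
time_s: 37.07
ee_pos: [520.2, -332.7, 89.5]
tcp_rot: [0.0, 0.906, -0.423, 0.001]
force: [-0.0, -0.2, 0.5]
gripper_width: 0.479
t 37.07 pos [ 520.2 -332.7   89.5] phi -2.445 q [-0.57  0.57  0.09  1.1   0.   -2.84] F [-0.  -0.2  0.5] M [ 0.05 -0.03  0.01] w 0.479 tilt -1.0
[519.5, -332.3, 87.0, 3.85] -> [-0.7, 0.3, 2.5] spin -0.012 / half-turn 3.129
```

```bash
python3 -m inch '[[[0,0,1],0],[[0,0,1],0],[[0,0,1],0],[[0,0,1],0],[[0,0,1],0],[[0,0,1],0]]' 0 60; python3 to.py;python3 -m inch '[[[0,0,0.12],0.12],[[0,0,0.24],0.24],[[0,0,0.36],0.36],[[0,0,0.48],0.48],[[0,0,0.6],0.6],[[0,0,0.72],0.72],[[0,0,0.84],0.84],[[0,0,0.96],0.96],[[0,0,1.08],1.08],[[0,0,1.2],1.2]]'; python3 to.py
```

```text
time_s: 37.57
ee_pos: [520.3, -332.8, 89.1]
tcp_rot: [0.0, 0.906, -0.423, 0.002]
force: [-1.3, 0.5, 5.4]
gripper_width: 0.365
t 37.57 pos [ 520.3 -332.8   89.1] phi -2.445 q [-0.57  0.57  0.09  1.09 -0.   -2.84] F [-1.3  0.5  5.4] M [ 0.11  0.18 -0.01] w 0.365 tilt -1.0
time_s: 38.4
ee_pos: [519.5, -332.9, 87.9]
tcp_rot: [0.0, -0.506, 0.863, -0.001]
force: [-2.4, 0.1, 7.0]
gripper_width: 0.362
t 38.4 pos [ 519.5 -332.9   87.9] phi 2.632 q [-0.57  0.57  0.09  1.09 -0.   -1.63] F [-2.4  0.1  7. ] M [0.09 0.62 0.05] w 0.362 tilt -1.0
```

```bash
python3 -m inch '[[[0,0,0.12],0.12],[[0,0,0.24],0.24],[[0,0,0.36],0.36],[[0,0,0.48],0.48],[[0,0,0.6],0.6],[[0,0,0.72],0.72],[[0,0,0.84],0.84],[[0,0,0.96],0.96],[[0,0,1.08],1.08],[[0,0,1.2],1.2]]'; python3 -m inch '[[[0,0,0.12],0.12],[[0,0,0.24],0.24],[[0,0,0.36],0.36],[[0,0,0.48],0.48],[[0,0,0.6],0.6],[[0,0,0.72],0.72],[[0,0,0.84],0.84],[[0,0,0.96],0.96]]'; python3 to.py;  python3 -m inch '[[[0,0,0.1],0.1],[[0,0,0.2],0.2],[[0,0,0.3],0.3],[[0,0,0.4],0.4],[[0,0,0.5],0.5]]'; python3 to.py
```

```text
time_s: 39.23
ee_pos: [519.2, -332.2, 86.6]
tcp_rot: [0.0, 0.069, 0.998, -0.0]
force: [-3.2, 1.9, 8.4]
gripper_width: 0.369
time_s: 39.9
ee_pos: [519.5, -331.8, 85.7]
tcp_rot: [0.0, 0.522, 0.853, 0.0]
force: [-2.3, 3.1, 8.5]
gripper_width: 0.364
t 39.9 pos [ 519.5 -331.8   85.7] phi 0.473 q [-0.57  0.57  0.09  1.09  0.    0.53] F [-2.3  3.1  8.5] M [0.64 0.56 0.05] w 0.364 tilt -1.0
time_s: 40.32
ee_pos: [519.8, -331.6, 85.2]
tcp_rot: [0.0, 0.716, 0.698, 0.001]
force: [-1.6, 3.6, 8.0]
gripper_width: 0.365
t 40.32 pos [ 519.8 -331.6   85.2] phi -0.026 q [-0.57  0.57  0.09  1.09  0.    1.03] F [-1.6  3.6  8. ] M [0.66 0.4  0.08] w 0.365 tilt -1.0
```

```bash
python3 -m inch '[[[0,0,0.1],0.1],[[0,0,0.2],0.2],[[0,0,0.3],0.3],[[0,0,0.4],0.4],[[0,0,0.5],0.5]]'; python3 to.py
```

```text
time_s: 40.73
ee_pos: [520.1, -331.7, 84.7]
tcp_rot: [0.0, 0.867, 0.499, 0.001]
force: [-0.2, 3.3, 7.2]
gripper_width: 0.367
t 40.73 pos [ 520.1 -331.7   84.7] phi -0.526 q [-0.57  0.57  0.09  1.09  0.    1.53] F [-0.2  3.3  7.2] M [0.63 0.24 0.05] w 0.367 tilt -1.0
```

```bash
python3 -m inch '[[[0,0,0.1],0.1],[[0,0,0.2],0.2],[[0,0,0.3],0.3],[[0,0,0.4],0.4],[[0,0,0.4],0.4]]'; python3 to.py;python3 -m inch '[[[0,0,0.1],0.1],[[0,0,0.2],0.2],[[0,0,0.3],0.3],[[0,0,0.3],0.3]]'; python3 to.py
```

```text
time_s: 41.15
ee_pos: [520.3, -331.9, 84.3]
tcp_rot: [0.0, 0.948, 0.317, 0.001]
force: [-0.6, 3.6, 6.6]
gripper_width: 0.363
t 41.15 pos [ 520.3 -331.9   84.3] phi -0.925 q [-0.57  0.57  0.09  1.08  0.    1.93] F [-0.6  3.6  6.6] M [0.6  0.17 0.01] w 0.363 tilt -1.0
time_s: 41.48
ee_pos: [520.4, -332.1, 84.0]
tcp_rot: [0.0, 0.985, 0.172, 0.001]
force: [-1.0, 2.3, 6.1]
gripper_width: 0.365
t 41.48 pos [ 520.4 -332.1   84. ] phi -1.225 q [-0.57  0.57  0.09  1.08  0.    2.23] F [-1.   2.3  6.1] M [ 0.49  0.15 -0.06] w 0.365 tilt -1.0
```

```bash
python3 -m inch '[[[0,0,0.1],0.1],[[0,0,0.2],0.2],[[0,0,0.3],0.3]]'; python3 to.py;python3 -m inch '[[[0,0,0.1],0.1],[[0,0,0.2],0.2],[[0,0,0.25],0.25]]'; python3 to.py
```

```text
time_s: 41.73
ee_pos: [520.5, -332.2, 83.7]
tcp_rot: [0.0, 1.0, 0.022, 0.001]
force: [-0.2, 0.5, 7.1]
gripper_width: 0.366
t 41.73 pos [ 520.5 -332.2   83.7] phi -1.526 q [-0.57  0.57  0.09  1.08  0.    2.53] F [-0.2  0.5  7.1] M [0.39 0.08 0.36] w 0.366 tilt -1.0
time_s: 41.98
ee_pos: [520.5, -332.4, 83.6]
tcp_rot: [0.001, 0.995, -0.101, 0.001]
force: [-1.4, 1.6, 6.6]
gripper_width: 0.361
t 41.98 pos [ 520.5 -332.4   83.6] phi -1.774 q [-0.57  0.57  0.09  1.08  0.    2.78] F [-1.4  1.6  6.6] M [0.18 0.23 0.94] w 0.361 tilt -1.0
```

Nut 1 is tight: torque hit 0.94 N m after about 5.3 rad. I'll release it and head for the handle.

```bash
python3 -m inch '[[[0,0,0],0],[[0,0,0],0],[[0,0,0],0],[[0,0,-15],0],[[0,0,-40],0],[[0,0,-70],0],[[0,0,-95],0],[[0,0,-95],-0.12],[[0,0,-95],-0.24],[[0,0,-95],-0.36],[[0,0,-95],-0.48],[[0,0,-95],-0.6],[[0,0,-95],-0.72],[[0,0,-95],-0.84],[[0,0,-95],-0.96],[[0,0,-95],-1.08],[[0,0,-95],-1.2],[[0,0,-95],-1.32],[[0,0,-95],-1.44],[[0,0,-95],-1.56]]' 0.48; python3 to.py 465 -421.3 175 1.495
python3 - <<'E'
from meas import *
im=get_image('side'); save(im,'b1s',(220,140,420,310),4)
W=wmap(im);X,Y,Z=W[...,0],W[...,1],W[...,2]
for y in (-242,-332):
    m=(abs(X-518)<24)&(abs(Y-y)<24)&(Z>90)&(Z<112); print(np.median(Z[m]))
m=(abs(X-420)<100)&(abs(Y+288)<95)&(Z>77)&(Z<87)&(X<500); print('tray x',np.percentile(X[m],[0.3,1,99,99.7]).round(1))
bars(im,79)
E
```

```text
time_s: 43.65
ee_pos: [519.1, -332.2, 176.1]
tcp_rot: [-0.0, 0.776, 0.631, -0.0]
force: [-0.4, 0.2, -0.7]
gripper_width: 0.481
t 43.65 pos [ 519.1 -332.2  176.1] phi -0.206 q [-0.57  0.5   0.23  1.29 -0.    1.21] F [-0.4  0.2 -0.7] M [-0.05  0.01 -0.01] w 0.481 tilt -1.0
[465.0, -421.3, 175.0, 1.495] -> [-98.3, -34.8, 1.1] spin -1.701 / half-turn 1.441
99.49089178199037
99.49021735115069
tray x [356.8 357.4 478.9 479.7]
bar px [294. 259.] ctr [ 418.7 -257.2] [ 420.1 -256.4] z 80.4 LxW [25.7 78.6] ang from x 0.011
bar px [412. 262.] ctr [ 598.8 -406.5] [ 554.8 -423.7] z 12.5 LxW [16.3 76.2] ang from x -1.17
bar px [321. 277.] ctr [ 421.1 -320.9] [ 422.5 -320.2] z 80.2 LxW [24.7 78.7] ang from x 0.023
bar px [390. 435.] ctr [ 281.2 -569.9] [ 283.6 -568.6] z 84.4 LxW [19.1 53.6] ang from x 1.291
bar px [428. 467.] ctr [ 281.1 -632.7] [ 282.7 -632.4] z 84.9 LxW [13.1 52.3] ang from x -1.422
```

View pics/b1s.png

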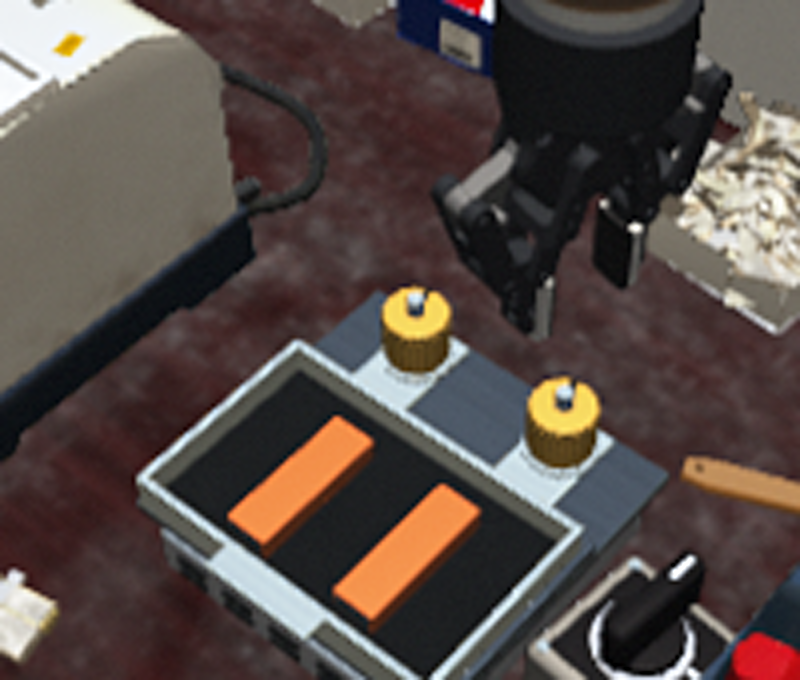

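Both nut tops read 99.5 mm with matching notch directions, and the bars and tray are unchanged. Now back to the handle.

```bash
python3 -m inch '[[[-33,-12,1],-0.12],[[-66,-23,1],-0.24],[[-98,-35,1],-0.36],[[-98,-35,1],-0.48],[[-98,-35,1],-0.6],[[-98,-35,1],-0.72],[[-98,-35,1],-0.84],[[-98,-35,1],-0.96],[[-98,-35,1],-1.08],[[-98,-35,1],-1.2],[[-98,-35,1],-1.32],[[-98,-35,1],-1.44],[[-98,-35,1],-1.56],[[-98,-35,1],-1.7],[[-98,-35,1],-1.7],[[-98,-35,1],-1.7],[[-98,-35,1],-1.7],[[-98,-35,1],-1.7]]' 0.5 30; python3 to.py 465 -421.3 70 1.495; python3 -m inch '[[[0,0,35],0],[[0,0,65],0],[[0,0,90],0],[[0,0,102],0],[[0,0,104],0],[[0,0,104],0],[[0,0,104],0],[[0,0,104],0]]'; python3 to.py 465 -421.3 70 1.495
```

```text
time_s: 45.2
ee_pos: [464.5, -420.7, 175.5]
tcp_rot: [-0.0, 0.043, 0.999, 0.0]
force: [-0.5, -0.4, -0.2]
gripper_width: 0.502
t 45.2 pos [ 464.5 -420.7  175.5] phi 1.486 q [-0.74  0.52  0.26  1.3  -0.   -0.65] F [-0.5 -0.4 -0.2] M [ 0.02 -0.01 -0.07] w 0.502 tilt -1.0
[465.0, -421.3, 70.0, 1.495] -> [-0.6, -0.6, 105.5] spin -0.009 / half-turn 3.132
time_s: 45.87
ee_pos: [465.6, -421.6, 73.5]
tcp_rot: [0.001, 0.042, 0.999, -0.001]
force: [-0.7, 0.3, -0.4]
gripper_width: 0.498
t 45.87 pos [ 465.6 -421.6   73.5] phi 1.488 q [-0.74  0.6   0.11  1.08 -0.   -0.65] F [-0.7  0.3 -0.4] M [ 0.01 -0.04 -0.  ] w 0.498 tilt -1.0
[465.0, -421.3, 70.0, 1.495] -> [0.6, 0.3, 3.5] spin -0.007 / half-turn 3.134
```

```bash
python3 -m inch '[[[0,0,2],0],[[0,0,2],0],[[0,0,2],0],[[0,0,2],0],[[0,0,2],0],[[0,0,2],0],[[0,0,2],0]]' 0 30;python3 to.py; python3 -m inch '[[[0,0,0],0.12],[[0,0,0],0.24],[[0,0,0],0.36],[[0,0,0],0.48],[[0,0,0],0.6],[[0,0,0],0.72],[[0,0,0],0.84],[[0,0,0],0.96],[[0,0,0],1.08],[[0,0,0],1.2],[[0,0,0],1.3],[[0,0,0],1.4],[[0,0,0],1.43],[[0,0,0],1.43]]';python3 to.py
```

```text
time_s: 46.45
ee_pos: [464.9, -421.4, 70.6]
tcp_rot: [0.001, 0.042, 0.999, -0.001]
force: [-1.2, -1.6, 6.1]
gripper_width: 0.161
t 46.45 pos [ 464.9 -421.4   70.6] phi 1.488 q [-0.74  0.6   0.1   1.07 -0.   -0.65] F [-1.2 -1.6  6.1] M [-0.28  0.19 -0.16] w 0.161 tilt -1.0
time_s: 47.62
ee_pos: [465.8, -420.7, 70.6]
tcp_rot: [0.001, 0.686, 0.728, 0.001]
force: [1.1, -0.2, 5.8]
gripper_width: 0.152
t 47.62 pos [ 465.8 -420.7   70.6] phi 0.059 q [-0.74  0.6   0.1   1.07  0.    0.78] F [ 1.1 -0.2  5.8] M [ 0.02 -0.22  0.48] w 0.152 tilt -1.0
```

```bash
python3 -m inch '[[[0,0,0],0],[[0,0,0],0],[[0,0,0],0],[[0,0,-30],0],[[0,0,-70],0],[[0,0,-110],0],[[0,0,-150],0],[[0,0,-190],0],[[0,0,-190],0],[[0,0,-190],0]]' 0.5;python3 to.py 330 -300 330 0.075
```

```text
time_s: 48.45
ee_pos: [465.7, -421.7, 262.9]
tcp_rot: [0.003, 0.686, 0.727, 0.0]
force: [-0.2, 0.1, -1.1]
gripper_width: 0.499
t 48.45 pos [ 465.7 -421.7  262.9] phi 0.058 q [-0.74  0.5   0.44  1.51  0.    0.78] F [-0.2  0.1 -1.1] M [-0.05  0.03  0.04] w 0.499 tilt -1.0
[330.0, -300.0, 330.0, 0.075] -> [129.0, -128.1, -68.3] spin -0.017 / half-turn 3.125
```

```bash
python3 -m inch '[[[27,-27,-40],0],[[54,-54,-68],0],[[80,-80,-68],0],[[105,-105,-68],0],[[129,-128,-68],0],[[155,-160,-68],0],[[155,-185,-68],0],[[155,-185,-68],0],[[155,-185,-68],0],[[155,-185,-68],0],[[155,-185,-68],0],[[155,-185,-68],0]]';python3 to.py
python3 - <<'E'
from meas import *
for n in ('top','side'):
    im=get_image(n); bars(im,79); save(im,'c1'+n,(200,130,440,350) if n=='top' else (220,160,440,330),3.3 if n=='top' else 3.6)
    W=wmap(im);X,Y,Z=W[...,0],W[...,1],W[...,2]
    m=(abs(X-467)<22)&(Y<-380)&(Y>-465)&(Z>80)&(Z<93)
    print(cv2.minAreaRect(W[m][:,:2].astype(np.float32)))
E
```

```text
time_s: 49.45
ee_pos: [271.6, -277.0, 326.8]
tcp_rot: [-0.001, 0.686, 0.727, 0.0]
force: [0.7, -1.6, -0.4]
gripper_width: 0.501
t 49.45 pos [ 271.6 -277.   326.8] phi 0.058 q [-0.8  -0.01 -0.05  1.53  0.    0.72] F [ 0.7 -1.6 -0.4] M [-0.03  0.02  0.04] w 0.501 tilt -1.0
bar px [397. 172.] ctr [ 613.  -429.9] [ 592.9 -410.9] z 10.0 LxW [ 29.2 111.9] ang from x -1.128
((466.1903991699219, -425.54754638671875), (14.083083152770996, 56.8837890625), 4.725327491760254)
bar px [294. 259.] ctr [ 418.9 -257.2] [ 420.8 -256.4] z 80.2 LxW [25.7 80. ] ang from x 0.011
bar px [412. 262.] ctr [ 597.5 -406.2] [ 554.7 -423.5] z 12.6 LxW [16.3 76.7] ang from x -1.17
bar px [321. 277.] ctr [ 421.  -320.8] [ 422.5 -320.2] z 80.2 LxW [24.7 78.7] ang from x 0.023
bar px [389. 435.] ctr [ 281.1 -569.4] [ 283.6 -568.6] z 84.9 LxW [19.1 53.6] ang from x 1.291
bar px [427. 467.] ctr [ 280.8 -632.3] [ 282.4 -632.1] z 84.7 LxW [ 9.  51.3] ang from x -1.516
((465.51666259765625, -424.19488525390625), (15.289067268371582, 58.814353942871094), 5.262323379516602)
```

View pics/c1top.png

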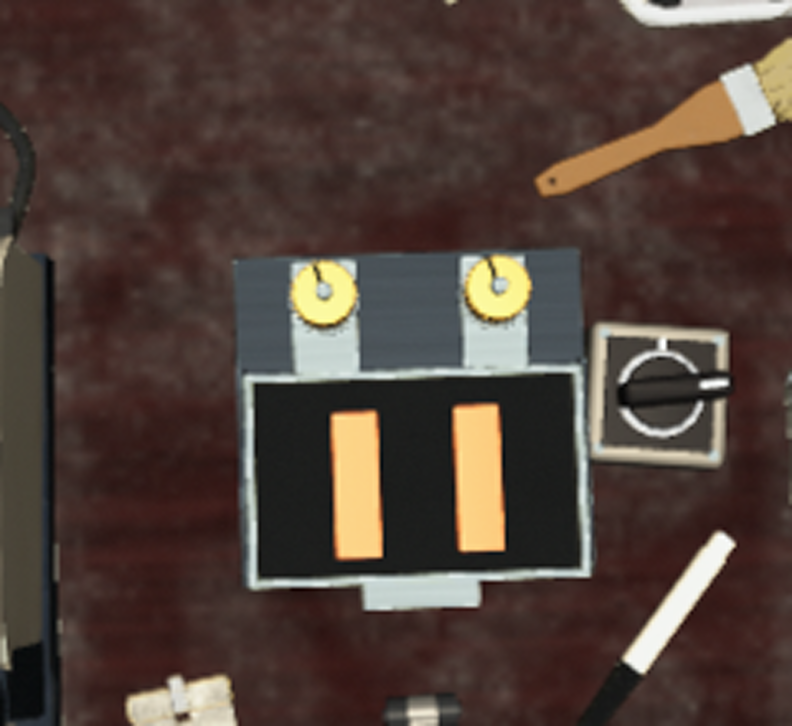

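View pics/c1side.png

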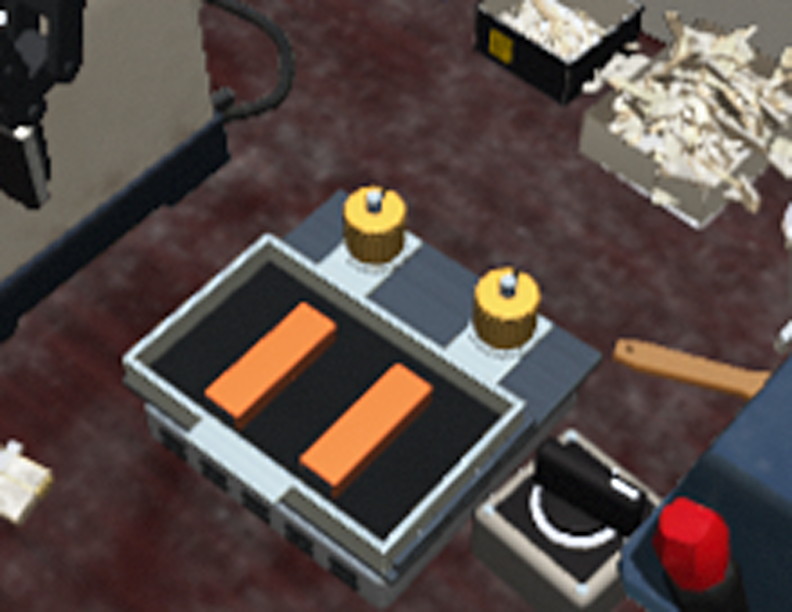

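The final pictures show the tray home with both bars flat side by side (top crop px 357,485 and 480,478). Both nuts are down with their notches aligned, the handle is back in its starting "on" position, and the arm is clear. Handing in.

```bash
python3 -c "
from cell import job_done
print(job_done())"
```

```text
the job is handed in; nothing more can be done
None
```

The job is done in the order asked and handed in, about 50 s into the 208 s allowed.

- **Isolator off:** I turned the handle anticlockwise to its stop, and the pictures showed it off. On my first attempt to grip it, the finger tips landed on the handle's base disc with about 7 N. I rose 7 mm and gripped again without trouble.
- **Bars:** Only two were present, and I saw no knock. Both lie flat and parallel in the tray, about 64 mm apart.
- **Tray:** I pushed it until it stopped against 24 N, with the ears round both studs.
- **Nuts:** I turned nut 0 about 4.7 rad and nut 1 about 5.3 rad, until the torque jumped to about 1 N m. Both tops then read 99.5 mm, with their notches pointing the same way.
- **Isolator on:** I turned it clockwise to its stop. Its bar now lies within about 1° of where it started.

In the last pictures from both cameras the handle, tray, bars and nuts were all in place and the arm was clear. No check failed or disagreed, and the two cameras agreed to about 2 mm.

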